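# Load the bench battery charger and start it

### The job

First pull the charger's push-pull knob fully out to isolate it, then lay every battery cell that is on the table flat in the charging tray, one to a slot, either way round. With the knob still out, slide the level grip until its line is level with the steel marker clip, then push the knob fully home, and only then press the three keys fully down one at a time: the round one, then the square one, then the narrow bar. Leave the knob, the slide and the cells so, and do not disturb the round tin or the craft pen.

Things in the scene. Friction and masses are not known exactly. Their poses are not given: they have to be found in the camera images.
- charger: bench battery charger, fixed, 200 mm deep (its x, away from the robot at yaw 0; body from x -115 to 85 mm) by 200 mm wide (its y); origin at table level, z up. Front (x -115 to -35 mm): low black tray with four slots side by side. Rear (x -35 to 85 mm): grey console, top at 50 mm, with three keys in a row at x = -5 mm, y = -55, 0, 55 mm, a level slide behind them and a push-pull knob in its right side (y = -100 mm)
- slot_1 (a point): middle of the floor of tray slot 1 (counted from the charger's -y side, 46 mm apart), 12 mm above the table; axes as the charger's. The slot takes one cell lying along x: 64 mm long between end walls 8 mm high over the floor, 22 mm wide between four corner posts 8 mm high, which stand only 17 to 27 mm from the middle along x; between them the floor is free for fingers to both sides
- slot_2 (a point): middle of the floor of tray slot 2 (counted from the charger's -y side, 46 mm apart), 12 mm above the table; axes as the charger's. The slot takes one cell lying along x: 64 mm long between end walls 8 mm high over the floor, 22 mm wide between four corner posts 8 mm high, which stand only 17 to 27 mm from the middle along x; between them the floor is free for fingers to both sides
- slot_3 (a point): middle of the floor of tray slot 3 (counted from the charger's -y side, 46 mm apart), 12 mm above the table; axes as the charger's. The slot takes one cell lying along x: 64 mm long between end walls 8 mm high over the floor, 22 mm wide between four corner posts 8 mm high, which stand only 17 to 27 mm from the middle along x; between them the floor is free for fingers to both sides
- slot_4 (a point): middle of the floor of tray slot 4 (counted from the charger's -y side, 46 mm apart), 12 mm above the table; axes as the charger's. The slot takes one cell lying along x: 64 mm long between end walls 8 mm high over the floor, 22 mm wide between four corner posts 8 mm high, which stand only 17 to 27 mm from the middle along x; between them the floor is free for fingers to both sides
- isolator (a joint): push-pull knob travel, m: 0 fully home, 0.030 fully out (to the charger's -y). A spring detent snaps it to the nearer end from half way; it takes up to about 6 N either way
- isolator_grip (a point): middle of the black knob head: a disc 32 mm across and 18 mm thick along its travel (charger's y), on a 12 mm stem 22 mm long when home (40 mm between console side and outer face); centre 32 mm above the table, 25 mm in charger x. It slides along the charger's -y when pulled out
- level (a joint): level slide travel, m: 0 at the charger's -y end of its track, 0.100 at the +y end (friction about 1.5 N, stays where left)
- level_top (a point): top centre of the level slide's black grip, 14 mm along its track (charger's y), 22 mm across, 26 mm tall, its top 78 mm above the table, with a white line across its top; moves along the charger's y at charger x = 55 mm
- clip: small steel marker clip fixed on the console's rear edge beside the slide's track, a T 11 mm deep, 5 mm high, 12 mm wide, its stem pointing at the grip; origin at the middle of its underside, on its centre line, 21 mm behind the slide's middle line; its place along the track varies
- key_round (a joint): travel of the round key, m: 0 up, 0.005 fully down; it springs back; pressed from 0.0035; fully down takes about 5 N
- key_round_top (a point): top centre of the round key cap, 22 mm across, white on a black 36 mm square housing, 65 mm above the table when up; which of the three places it has in the row varies
- key_square (a joint): travel of the square key, m: 0 up, 0.005 fully down; it springs back; pressed from 0.0035; fully down takes about 5 N
- key_square_top (a point): top centre of the square key cap, 21 by 21 mm, white on a black 36 mm square housing, 65 mm above the table when up; which of the three places it has in the row varies
- key_bar (a joint): travel of the bar key, m: 0 up, 0.005 fully down; it springs back; pressed from 0.0035; fully down takes about 5 N
- key_bar_top (a point): top centre of the narrow bar key cap, 28 mm long (charger's x) by 10 mm, white on a black 36 mm square housing, 65 mm above the table when up; which of the three places it has in the row varies
- cell_1_mid (a point): middle, on the axis, of battery cell 1: red and white, 16.5 mm thick and 50 mm long along this point's y, lying loose, 8 mm above what it lies on; x and z turn as it rolls. Two to four of the cells are present, the others absent (None); all start on the table on the charger's +y side
- cell_2_mid (a point): middle, on the axis, of battery cell 2: red and white, 16.5 mm thick and 50 mm long along this point's y, lying loose, 8 mm above what it lies on; x and z turn as it rolls. Two to four of the cells are present, the others absent (None); all start on the table on the charger's +y side
- cell_3_mid (a point): middle, on the axis, of battery cell 3: red and white, 16.5 mm thick and 50 mm long along this point's y, lying loose, 8 mm above what it lies on; x and z turn as it rolls. Two to four of the cells are present, the others absent (None); all start on the table on the charger's +y side
- cell_4_mid (a point): middle, on the axis, of battery cell 4: red and white, 16.5 mm thick and 50 mm long along this point's y, lying loose, 8 mm above what it lies on; x and z turn as it rolls. Two to four of the cells are present, the others absent (None); all start on the table on the charger's +y side
- flux_tin: bystander, leave alone: round white tin, 90 mm across, 32 mm high, behind the charger; origin at the middle of its underside
- craft_pen: bystander, leave alone: brown craft knife handle, 120 mm long and 10 mm thick, at the right; origin at the middle of its underside
Things that resemble listed ones, but are neither listed nor needed, are in the scene too. Leave any purple look-alike of the part that bears cell_2_mid alone. What is shaped like the part that bears cell_1_mid but yellow is not meant.

How it is judged (in metres and radians):
On the way, in this order (a step that is already met when the one before it is completed fails the run):
1. the knob is pulled fully out before any cell is in the tray (value of joint isolator above 0.025 m and not (x of cell_1_mid in the frame of charger between -0.084 and -0.066 m and y of cell_1_mid in the frame of charger between -0.08 and 0.08 m and z of cell_1_mid in the frame of charger between 0.015 and 0.0235 m and angle between the y axis of cell_1_mid and the x axis of charger, either way round below 0.18 rad) and not (x of cell_2_mid in the frame of charger between -0.084 and -0.066 m and y of cell_2_mid in the frame of charger between -0.08 and 0.08 m and z of cell_2_mid in the frame of charger between 0.015 and 0.0235 m and angle between the y axis of cell_2_mid and the x axis of charger, either way round below 0.18 rad) and not (x of cell_3_mid in the frame of charger between -0.084 and -0.066 m and y of cell_3_mid in the frame of charger between -0.08 and 0.08 m and z of cell_3_mid in the frame of charger between 0.015 and 0.0235 m and angle between the y axis of cell_3_mid and the x axis of charger, either way round below 0.18 rad) and not (x of cell_4_mid in the frame of charger between -0.084 and -0.066 m and y of cell_4_mid in the frame of charger between -0.08 and 0.08 m and z of cell_4_mid in the frame of charger between 0.015 and 0.0235 m and angle between the y axis of cell_4_mid and the x axis of charger, either way round below 0.18 rad)), for 0.2 s.
2. every cell lies in a slot of the tray, the knob still out (value of joint isolator above 0.025 m and x of cell_1_mid in the frame of charger between -0.084 and -0.066 m and y of cell_1_mid in the frame of charger between -0.08 and 0.08 m and z of cell_1_mid in the frame of charger between 0.015 and 0.0235 m and angle between the y axis of each of cell_1_mid, cell_2_mid, cell_3_mid, cell_4_mid and the x axis of charger, either way round below 0.18 rad and x of cell_2_mid in the frame of charger between -0.084 and -0.066 m and y of cell_2_mid in the frame of charger between -0.08 and 0.08 m and z of cell_2_mid in the frame of charger between 0.015 and 0.0235 m and x of cell_3_mid in the frame of charger between -0.084 and -0.066 m and y of cell_3_mid in the frame of charger between -0.08 and 0.08 m and z of cell_3_mid in the frame of charger between 0.015 and 0.0235 m and x of cell_4_mid in the frame of charger between -0.084 and -0.066 m and y of cell_4_mid in the frame of charger between -0.08 and 0.08 m and z of cell_4_mid in the frame of charger between 0.015 and 0.0235 m), for 0.3 s.
3. the level slide stands at the marker clip, the knob still out (value of joint isolator above 0.025 m and y of level_top in the frame of clip between -0.005 and 0.005 m), for 0.3 s.
4. the knob is pushed fully home (value of joint isolator below 0.004 m), for 0.2 s.
5. the round key alone is pressed (value of joint key_round above 0.0035 m and value of joint isolator below 0.004 m and value of joint each of key_square, key_bar below 0.002 m), for 0.04 s.
6. the square key alone is pressed (value of joint key_square above 0.0035 m and value of joint isolator below 0.004 m and value of joint each of key_round, key_bar below 0.002 m), for 0.04 s.
7. the bar key alone is pressed (value of joint key_bar above 0.0035 m and value of joint isolator below 0.004 m and value of joint each of key_round, key_square below 0.002 m), for 0.04 s.
At the end, for the whole second after the job is handed in: every cell present lies in a slot of the tray (middle within 9 mm of the slot's middle lengthwise, down on the floor, along the slot within 0.18 rad), the level slide is within 5 mm of the clip, the knob is home (within 4 mm), all keys are up (x of cell_1_mid in the frame of charger between -0.084 and -0.066 m and y of cell_1_mid in the frame of charger between -0.08 and 0.08 m and z of cell_1_mid in the frame of charger between 0.015 and 0.0235 m and angle between the y axis of each of cell_1_mid, cell_2_mid, cell_3_mid, cell_4_mid and the x axis of charger, either way round below 0.18 rad and x of cell_2_mid in the frame of charger between -0.084 and -0.066 m and y of cell_2_mid in the frame of charger between -0.08 and 0.08 m and z of cell_2_mid in the frame of charger between 0.015 and 0.0235 m and x of cell_3_mid in the frame of charger between -0.084 and -0.066 m and y of cell_3_mid in the frame of charger between -0.08 and 0.08 m and z of cell_3_mid in the frame of charger between 0.015 and 0.0235 m and x of cell_4_mid in the frame of charger between -0.084 and -0.066 m and y of cell_4_mid in the frame of charger between -0.08 and 0.08 m and z of cell_4_mid in the frame of charger between 0.015 and 0.0235 m and y of level_top in the frame of clip between -0.005 and 0.005 m and value of joint isolator below 0.004 m and value of joint each of key_round, key_square, key_bar below 0.002 m); the robot touches nothing.
It fails at once if a key was pressed while the knob was out (value of joint isolator above 0.012 m and value of joint any of key_round, key_square, key_bar above 0.0035 m).
It fails at once if the round tin was moved more than 30 mm (distance of flux_tin from where it was at the start of the episode above 0.03 m).
It fails at once if the craft pen was moved more than 30 mm (distance of craft_pen from where it was at the start of the episode above 0.03 m).
Of cell_1, cell_2, cell_3, cell_4 only 2 to 4 are there at a start; the rules pass over those that are not, and their reading is None.
At some moment in a run one of cell_1, cell_2, cell_3, cell_4 may be knocked a few centimetres aside while the robot is not near it.
Once in a run the grip may slacken for a moment while it holds something.
It also fails if it takes over 210 s, if anything falls off the work surface, if the arm or the gripper's body presses on something with over 40 N, if the wrist force passes 120 N, or if a joint passes its speed limit or range.

### The arm

A 6-joint arm with a two-finger parallel gripper is mounted at the origin on a cart in front of the work surface, level with it; the furniture and walls round the work are solid. World frame = base frame: x ahead of the robot, y to its left, z up, the work surface at z = 0. Lengths are in mm, angles in rad, forces in N, time in s.
With the tool pointing down it reaches from about 350 to 875 mm from the base axis. Payload 4.2 kg.
Tool frame: the origin (TCP) lies at the very end of the fingers, on their centre line; the grasp point (between the pads) lies 19 mm behind it; z points along the fingers, y is the line along which they close (so a half turn about z gives the same grasp; the last joint's range is limited). The gripper opens to 85 mm and grips with 20 to 120 N. Pads are 22 mm wide; open, the fingers measure 114 mm over their backs; the gripper's body (76 mm by 85 mm) begins 54 mm behind the grasp point. The pads swing forward as they close: fully open they stand 13 mm farther back than shut.
Start: joints at [-1.027, 0.385, 0.008, 0, -1.194, -0.259], TCP at [175.62, -599.797, 194.912] pointing down, gripper open.
Joint ranges: [-3.14, 3.14], [-1.21, 2.06], [-1.07, 1.41], [-3.16, 2.05], [-2.99, -0.16], [-3.1, 3.1]. Speed limits (rad/s): [2.79, 2.79, 3.14, 3.14, 3.14, 3.14].

### API

Orientations are given as a unit quaternion [x, y, z, w].
In Python, from bench import arm, optics gives the robot as it stands. The module is installed in compiled form; this text tells all that it offers.
- The arm moves only by the tool step_arm, never from a script. Its argument "motion" is a list of rows, each an object with "dr": the turn, a rotation vector about the tool's x, y, z in units of 8 degrees (1.0 is 8 degrees), a list of three; "slide": the shift along the tool's x, y, z in mm, a list of three; "jaw": the finger opening in mm, from 0 to 85.4. A call has exactly 8 rows; each row is the pose to reach, as a shift and turn from the pose commanded when the call began, along the tool's axes at that moment; what a row does not reach only later rows make up. A row lasts 1/8 s, in which the tool goes at most 62.5 mm and 10.7 degrees, less where a joint would pass 70% of its speed; a pose out of reach is approached as far as the arm can. A call with a gripper value outside its range is refused whole. The fingers move at their own pace and stop on an object; the grip force is fixed at half the most. Time passes only in rows, so rows that repeat a pose let the fingers close, or fill a call up. It gives the time, the measured TCP pose, the force, the opening and the grip force at its end, in the units of the state.
- arm.read_state(): the state, without advancing time (a new reading comes with each control period).
- optics.get_image(name): name is "scene" or "top" or "wrist"; returns the picture (384x512x3 uint8, blue, green, red); there is no depth.
- optics.camera_info(name): a dict with "camera_matrix" (3x3 intrinsics, pixels), "view" (4x4, takes a point from world to camera coordinates); the wrist camera has in their place "T_tool_cam" (4x4, takes a point from camera to tool coordinates, whose origin is the TCP and whose axes are the flange's). Camera axes: x right, y up, looking along -z (the intrinsics and any distortion apply to the point x, -y, -z); pixel columns grow to the right and rows downward; lengths in mm; the calibration is good to about 2 mm. A picture is of the moment at which its call begins: read the wrist's pose just before it. camera_info takes no time and is no camera call.
- arm.job_done(): hands the job in; it is judged then, once.
The state is a dict: "clock": time; "joints": joint angles; "joint_vel": joint speeds; "joint_efforts": joint torques, N m; "position": TCP position; "ee_rot": TCP orientation; "contact_force": force on the tool from outside, world axes, zero at the start; "wrist_torque": the same for the moment, N m; "gripper_width": finger opening in mm; "grasp_force": force on a finger pad.
Only numpy, scipy, OpenCV 4.12 (cv2) and the standard library are available. Lean on these libraries where they do the work, as an engineer would, in place of code of your own. Each camera call takes 0.05 s, during which the arm holds its last target. There are 200 camera calls.

## Working session

There is one attempt and no reset: what is moved stays moved. The work goes in short steps, Python scripts to look and compute and a tool call to move; the robot and the scene stay as the last step left them, time stands still between calls to the robot, and variables do not carry over. Pictures are saved under pics/ and viewed, at most 14 in all, crops included, and the job is handed in when it is done.

Besides the shell and the picture viewer there is one more tool, called after ">>>" in YAML: its name, and indented under it one key for each argument. step_arm: Moves the arm, as the interface text tells. Its arguments: {"type":"object","properties":{"motion":{"type":"array","items":{"type":"object","properties":{"dr":{"type":"array","items":{"type":"number"}},"slide":{"type":"array","items":{"type":"number"}},"jaw":{"type":"number"}}}}},"required":["motion"]}

```bash
ls; mkdir -p pics; cat > h.py <<'E'
import numpy as np, cv2, json
from scipy.spatial.transform import Rotation as R
from bench import arm, optics
def pose():
    s=arm.read_state(); T=np.eye(4); T[:3,:3]=R.from_quat(s["ee_rot"]).as_matrix(); T[:3,3]=s["position"]; return T,s
def cam(name):
    """returns image, K, cam->world"""
    T,_=pose(); i=optics.camera_info(name); im=optics.get_image(name)
    K=np.array(i["camera_matrix"])
    C=T@np.array(i["T_tool_cam"]) if "T_tool_cam" in i else np.linalg.inv(np.array(i["view"]))
    return im,K,C
def ray(K,C,u,v):
    d=np.linalg.inv(K)@[u,v,1]; d=C[:3,:3]@[d[0],-d[1],-d[2]]; return C[:3,3],d
def onz(K,C,u,v,z):
    o,d=ray(K,C,u,v); return o+d*(z-o[2])/d[2]
def proj(K,C,p):
    q=np.linalg.inv(C)@np.append(p,1); x=K@[q[0],-q[1],-q[2]]; return x[:2]/x[2]
def go(p):
    "tool-axes slide to world point p"
    T,_=pose(); return np.round(T[:3,:3].T@(np.array(p)-T[:3,3]),1)
E
python3 - <<'E'
from h import *
for n in("scene","top","wrist"):
    im,K,C=cam(n); cv2.imwrite(f"pics/a_{n}.png",im); np.savez(f"pics/a_{n}.npz",K=K,C=C)
    i=optics.camera_info(n); print(n,i.keys(),K.tolist(),C.round(2).tolist())
T,s=pose();print(T.round(3),s)
E
```

```text
pics
scene dict_keys(['camera_matrix', 'view']) [[472.8502152920242, 0.0, 256.22852674429174], [0.0, 472.8502152920242, 192.32023802578757], [0.0, 0.0, 1.0]] [[-0.53, 0.66, -0.53, -70.64], [-0.85, -0.41, 0.35, 369.05], [0.01, 0.63, 0.77, 983.53], [0.0, 0.0, 0.0, 1.0]]
top dict_keys(['camera_matrix', 'view']) [[377.95039479247407, 0.0, 258.68876068558035], [0.0, 377.95039479247407, 191.7357325474145], [0.0, 0.0, 1.0]] [[0.03, 1.0, -0.08, 481.43], [-1.0, 0.03, 0.0, -39.28], [0.01, 0.08, 1.0, 1099.69], [0.0, 0.0, 0.0, 1.0]]
wrist dict_keys(['camera_matrix', 'T_tool_cam']) [[275.6222128098777, 0.0, 255.83662642762417], [0.0, 275.6222128098777, 190.91785290164228], [0.0, 0.0, 1.0]] [[-0.28, -0.93, -0.25, 110.76], [0.96, -0.27, -0.08, -619.32], [0.0, -0.26, 0.96, 371.81], [0.0, 0.0, 0.0, 1.0]]
[[-9.60000e-01 -2.81000e-01 -1.00000e-03  1.75474e+02]
 [-2.81000e-01  9.60000e-01  2.00000e-03 -5.99336e+02]
 [ 0.00000e+00  2.00000e-03 -1.00000e+00  1.94076e+02]
 [ 0.00000e+00  0.00000e+00  0.00000e+00  1.00000e+00]] {'clock': 0.15, 'joints': array([-1.02739059e+00,  3.85374307e-01,  6.93647616e-03, -3.48905909e-04,
       -1.19400604e+00, -2.58602688e-01]), 'joint_vel': array([-0.00021586, -0.00140461,  0.00361834,  0.00028198,  0.00176902,
        0.00148571]), 'joint_efforts': array([-8.97259870e-04, -3.92676222e+01,  1.88581842e+01,  4.18858364e+00,
       -3.41948493e-03, -4.06621552e-06]), 'position': array([ 175.47416058, -599.33604617,  194.07550342]), 'ee_rot': array([-1.41857016e-01,  9.89886803e-01,  8.21719147e-04, -1.72255272e-04]), 'contact_force': array([-0.15313796,  0.58558084,  0.2800804 ]), 'wrist_torque': array([-0.00481795,  0.0038342 , -0.02700344]), 'grasp_force': 0.0, 'gripper_width': 85.10145904303442}
```

View pics/a_top.png

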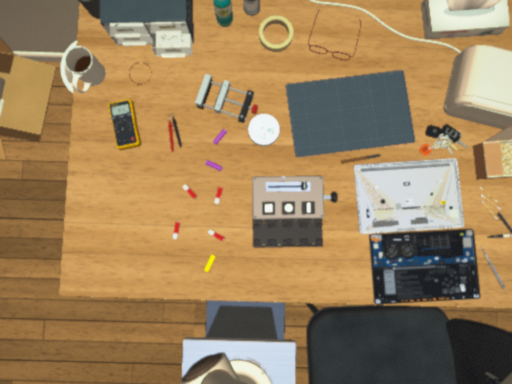

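View pics/a_scene.png

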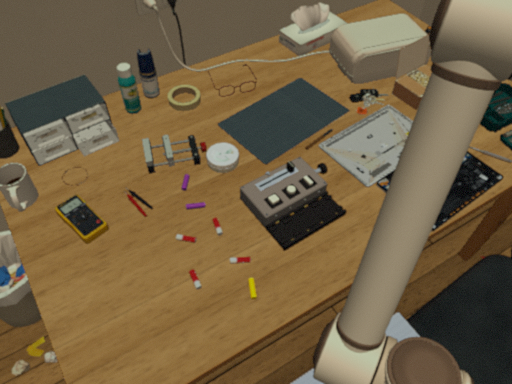

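The top view shows four red and white cells at about (189,191), (218,196), (176,231) and (216,236). The charger is at (287,212) with its knob at (334,197). The yellow and purple look-alikes, the tin at (264,129) and the pen at (360,158) are also visible.

```bash
python3 - <<'E'
from h import *
im=cv2.imread("pics/a_top.png");d=np.load("pics/a_top.npz");K,C=d["K"],d["C"]
hsv=cv2.cvtColor(im,cv2.COLOR_BGR2HSV)
red=cv2.inRange(hsv,(0,170,90),(6,255,255))|cv2.inRange(hsv,(172,170,90),(180,255,255))
wh=cv2.inRange(hsv,(0,0,190),(180,60,255))
n,l,st,c=cv2.connectedComponentsWithStats(red)
for k in range(1,n):
    if st[k,4]>8:
        m=cv2.dilate((l==k).astype(np.uint8),np.ones((13,13)))
        w=np.argwhere((wh>0)&(m>0))
        wc=w.mean(0)[::-1] if len(w) else None
        print("red",c[k].round(1),st[k,4],onz(K,C,*c[k],8)[:2].round(1),"white",wc, len(w), onz(K,C,*wc,8)[:2].round(1) if wc is not None else'')
# charger: console grey
roi=np.zeros(im.shape[:2],np.uint8);roi[170:255,240:345]=255
s=hsv[...,1];v=hsv[...,2]
for name,m,z in(("grey",cv2.inRange(hsv,(0,0,90),(180,60,170)),50),("black",cv2.inRange(hsv,(0,0,0),(180,255,70)),20)):
    m=cv2.morphologyEx(m&roi,cv2.MORPH_CLOSE,np.ones((5,5)))
    cs=max(cv2.findContours(m,0,2)[0],key=cv2.contourArea);r=cv2.minAreaRect(cs)
    b=cv2.boxPoints(r);print(name,r,[onz(K,C,*p,z)[:2].round(0).tolist() for p in b])
print("knob",onz(K,C,334,197,32).round(0))
cv2.imwrite("pics/b.png",np.hstack([cv2.resize(im[165:255,240:350],None,fx=3.6,fy=3.6,interpolation=2),cv2.resize(cv2.imread("pics/a_scene.png")[145:250,225:350],(386,324),interpolation=2)]))
E
```

```text
red [254.2 108.6] 32 [819.1 -23.9] white [257.92105263 116.36842105] 38 [795.9 -35.5]
red [170.6 134.6] 61 [733.7 218.9] white None 0 
red [191.1 192.8] 35 [564.5 151.5] white [185.1  186.95] 20 [581.  169.6]
red [218.8 191.9] 37 [569.3  71.6] white [216.36842105 200.31578947] 19 [544.8  77.7]
red [176.3 226.9] 33 [465.  189.7] white [174.75 235.25] 20 [441.2 193.1]
red [218.4 236.1] 34 [442.2  68.1] white [210.90909091 231.90909091] 22 [453.6  90. ]
grey ((288.0, 210.5), (19.0, 70.0), 90.0) [[543.0, -29.0], [549.0, -223.0], [496.0, -224.0], [491.0, -30.0]]
black ((279.0, 223.5), (7.0, 26.0), 90.0) [[492.0, -67.0], [494.0, -141.0], [474.0, -141.0], [472.0, -67.0]]
knob [ 562. -258.   32.]
```

View pics/b.png

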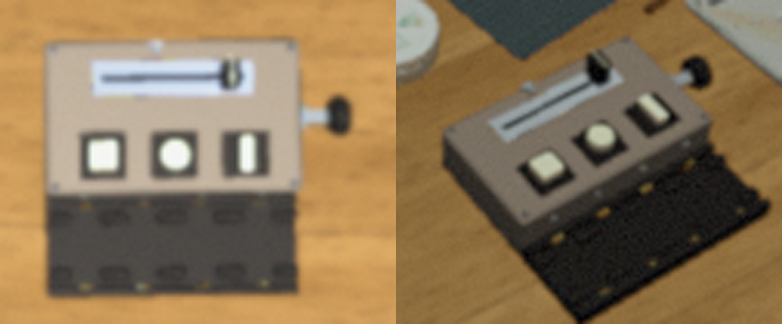

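Key order from the +y side is square, round, bar. The clip sits a little to the +y side of centre and the grip is near the -y end. Next I'll fit the charger pose.

```bash
cat >> h.py <<'E'
def plan(p,ydir_deg=None):
    """slide (mm) and dr (units) to bring tool, pointing down, to world p with tool-y line at angle ydir_deg (mod 180)"""
    T,s=pose(); R0=T[:3,:3]; out=np.round(R0.T@(np.array(p,float)-T[:3,3]),1)
    if ydir_deg is None: return out
    cands=[]
    for a in (ydir_deg,ydir_deg+180):
        a=np.radians(a); y=np.array([np.cos(a),np.sin(a),0]); z=np.array([0,0,-1.]); x=np.cross(y,z)
        cands.append(R.from_matrix(R0.T@np.column_stack([x,y,z])).as_rotvec(degrees=True)/8)
    cands.sort(key=np.linalg.norm)
    return out,cands[0].round(2),cands[1].round(2),"j6",s["joints"][5].round(2)
E
python3 - <<'E'
from h import *
d=np.load("pics/a_top.npz");K,C=d["K"],d["C"]
P=[onz(K,C,240+u/3.6,165+v/3.6,50)[:2] for u,v in((47,40),(298,40),(47,190),(300,190))]
print(np.round(P,1))
P=np.array(P); 
for a,b in((0,1),(2,3)): w=P[a]-P[b]; print(np.degrees(np.arctan2(*w[::-1]))-90,np.linalg.norm(w))
c=P.mean(0);print("mid (charger x=25)",c)
print("clip",onz(K,C,240+155/3.6,165+45/3.6,52))
print(plan([470,-130,300],91))
E
```

```text
[[ 613.   -26.8]
 [ 618.6 -221.9]
 [ 496.8  -30.2]
 [ 502.2 -225. ]]
1.638349911449481 195.20526266706153
1.5964889918968481 194.95217769482284
mid (charger x=25) [ 557.64774005 -125.98156707]
clip [ 611.24079523 -110.64592059   52.        ]
(array([-414.5,  367.9, -105.4]), array([ 0.01, -0.  ,  1.91]), array([ 0.000e+00,  2.000e-02, -2.059e+01]), 'j6', np.float64(-0.26))
```

>>> step_arm:
  motion:
    - {"slide": [-50, 45, -40], "dr": [0, 0, 0.5]}
    - {"slide": [-90, 80, -80], "dr": [0, 0, 1]}
    - {"slide": [-130, 120, -105], "dr": [0, 0, 1.9]}
    - {"slide": [-170, 155, -105], "dr": [0, 0, 1.9]}
    - {"slide": [-215, 190, -105], "dr": [0, 0, 1.9]}
    - {"slide": [-260, 230, -105], "dr": [0, 0, 1.9]}
    - {"slide": [-300, 270, -105], "dr": [0, 0, 1.9]}
    - {"slide": [-340, 300, -105], "dr": [0, 0, 1.9]}

```text
$.motion[0]: bad value
```

```bash
python3 - <<'E'
from h import *
print(pose()[1]["position"],plan([470,-130,300],91.6))
E
```

```text
[ 175.47416058 -599.33604617  194.07550342] (array([-414.5,  367.9, -105.4]), array([ 0.01, -0.  ,  1.84]), array([ 0.000e+00,  2.000e-02, -2.066e+01]), 'j6', np.float64(-0.26))
```

>>> step_arm:
  motion:
    - {"dr": [0, 0, 0.5], "slide": [-50, 45, -40], "jaw": 85}
    - {"dr": [0, 0, 1], "slide": [-90, 80, -80], "jaw": 85}
    - {"dr": [0, 0, 1.84], "slide": [-130, 115, -105], "jaw": 85}
    - {"dr": [0, 0, 1.84], "slide": [-170, 150, -105], "jaw": 85}
    - {"dr": [0, 0, 1.84], "slide": [-215, 190, -105], "jaw": 85}
    - {"dr": [0, 0, 1.84], "slide": [-260, 230, -105], "jaw": 85}
    - {"dr": [0, 0, 1.84], "slide": [-300, 270, -105], "jaw": 85}
    - {"dr": [0, 0, 1.84], "slide": [-345, 305, -105], "jaw": 85}

```text
clock: 1.15
position: [421.3, -208.2, 300.1]
ee_rot: [-0.014, 1.0, 0.0, 0.0]
contact_force: [-0.0, -0.4, -0.9]
gripper_width: 85.0
grasp_force: 0.0
```

```bash
python3 - <<'E'
from h import *
print(pose()[1]["position"],plan([470,-130,300],91.6))
E
```

```text
[ 421.30579896 -208.21195949  300.10607202] (array([-50.9,  76.8,   0.1]), array([0., 0., 0.]), array([-1.00e-02,  0.00e+00, -2.25e+01]), 'j6', np.float64(-1.43))
```

>>> step_arm:
  motion:
    - {"dr": [0, 0, 0], "slide": [-25, 40, 0], "jaw": 85}
    - {"dr": [0, 0, 0], "slide": [-50, 75, 0], "jaw": 85}
    - {"dr": [0, 0, 0], "slide": [-50, 75, 0], "jaw": 85}
    - {"dr": [0, 0, 0], "slide": [-50, 75, 0], "jaw": 85}
    - {"dr": [0, 0, 0], "slide": [-50, 75, 0], "jaw": 85}
    - {"dr": [0, 0, 0], "slide": [-50, 75, 0], "jaw": 85}
    - {"dr": [0, 0, 0], "slide": [-50, 75, 0], "jaw": 85}
    - {"dr": [0, 0, 0], "slide": [-50, 75, 0], "jaw": 85}

```text
clock: 2.15
position: [468.8, -134.0, 300.0]
ee_rot: [-0.014, 1.0, 0.0, 0.0]
contact_force: [0.1, -0.2, -0.3]
gripper_width: 84.7
grasp_force: 0.0
```

```bash
python3 - <<'E'
from h import *
im,K,C=cam("wrist"); cv2.imwrite("pics/w1.png",im); np.savez("pics/w1.npz",K=K,C=C); print(C.round(2).tolist(),pose()[0].round(3))
E
```

```text
[[-0.03, -0.96, -0.26, 401.33], [1.0, -0.03, -0.01, -136.85], [0.0, -0.26, 0.96, 477.82], [0.0, 0.0, 0.0, 1.0]] [[-1.00000e+00 -2.70000e-02  0.00000e+00  4.68814e+02]
 [-2.70000e-02  1.00000e+00  0.00000e+00 -1.33985e+02]
 [-0.00000e+00  0.00000e+00 -1.00000e+00  2.99953e+02]
 [ 0.00000e+00  0.00000e+00  0.00000e+00  1.00000e+00]]
```

View pics/w1.png

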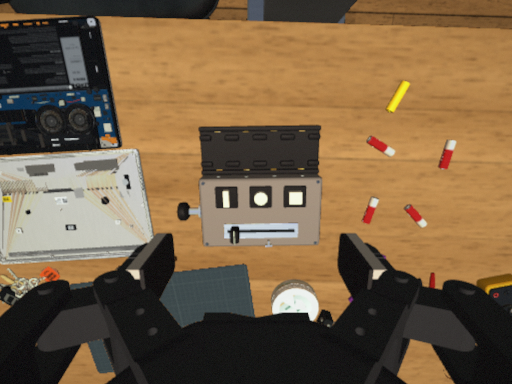

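The wrist view shows the keys at about (227,199) bar, (261,199) round and (294,197) square. It also shows the grip at (235,234), the clip at (268,244), the knob at (184,211), and all four cells.

```bash
cat >> h.py <<'E'
def cells(im,K,C,z=8,pr=True):
    "find red/white cells: returns list of (mid xy, axis angle deg, white-red distance)"
    hsv=cv2.cvtColor(im,cv2.COLOR_BGR2HSV)
    red=cv2.inRange(hsv,(0,150,70),(7,255,255))|cv2.inRange(hsv,(171,150,70),(180,255,255))
    wh=cv2.inRange(hsv,(0,0,150),(180,70,255))
    n,l,st,c=cv2.connectedComponentsWithStats(red); out=[]
    for k in range(1,n):
        if st[k,4]<60: continue
        near=cv2.dilate((l==k).astype(np.uint8),np.ones((5,5)))
        m2,l2,s2,c2=cv2.connectedComponentsWithStats(wh)
        best=[j for j in range(1,m2) if s2[j,4]>25 and ((l2==j)&(near>0)).any() and s2[j,4]<2*st[k,4]]
        if not best: continue
        j=max(best,key=lambda j:s2[j,4])
        pts=np.argwhere((l==k)|(l2==j))[:,::-1].astype(np.float32)
        r=cv2.minAreaRect(pts); b=cv2.boxPoints(r)
        W=np.array([onz(K,C,*p,z)[:2] for p in b]); mid=onz(K,C,*r[0],z)[:2]
        e1,e2=W[1]-W[0],W[2]-W[1]; e,f=(e1,e2) if np.linalg.norm(e1)>np.linalg.norm(e2) else (e2,e1)
        a=np.degrees(np.arctan2(e[1],e[0]))%180
        out.append((mid.round(1),round(a,1)))
        if pr: print("cell px",np.round(r[0],1),"mid",mid.round(1),"axis",round(a,1),"len",np.linalg.norm(e).round(1),"wid",np.linalg.norm(f).round(1))
    return out
E
python3 - <<'E'
from h import *
im=cv2.imread("pics/w1.png");d=np.load("pics/w1.npz");K,C=d["K"],d["C"]
cells(im,K,C)
hsv=cv2.cvtColor(im,cv2.COLOR_BGR2HSV)
wh=cv2.inRange(hsv,(0,0,190),(180,60,255));n,l,st,c=cv2.connectedComponentsWithStats(wh)
for k in range(1,n):
    if 190<c[k][0]<330 and 170<c[k][1]<255 and st[k,4]>5: print("white",c[k].round(1),st[k].tolist(),onz(K,C,*c[k],65)[:2].round(1),onz(K,C,*c[k],78)[:2].round(1))
for p in((199.5,178),(321,178),(202,247),(321,247)):print(onz(K,C,*p,50).round(1))
bl=cv2.inRange(hsv,(0,0,0),(180,255,60));n,l,st,c=cv2.connectedComponentsWithStats(bl)
for k in range(1,n):
    if 170<c[k][0]<250 and 195<c[k][1]<250 and st[k,4]>15: print("black",c[k].round(1),st[k].tolist(),onz(K,C,*c[k],32)[:2].round(1),onz(K,C,*c[k],78)[:2].round(1))
cv2.imwrite("pics/w1c.png",cv2.resize(im[165:255,170:330],None,fx=5,fy=5,interpolation=2))
E
```

```text
cell px [381.1 146.4] mid [445.6  76.6] axis 61.0 len 50.4 wid 13.6
cell px [447.1 153.7] mid [455. 191.] axis 172.7 len 49.5 wid 15.7
cell px [416.1 216.5] mid [569.8 158.6] axis 46.0 len 49.9 wid 13.2
cell px [370.1 210. ] mid [559.6  73.6] axis 166.8 len 48.9 wid 14.4
white [225.4 199.1] [223, 191, 6, 17, 96] [ 528.4 -180.9] [ 524.4 -179.5]
white [260.1 198.4] [254, 192, 13, 13, 130] [ 525.8 -126.6] [ 521.9 -126.9]
white [295. 198.] [289, 192, 13, 13, 166] [523.6 -72. ] [519.8 -74.1]
white [194.8 211.4] [190, 210, 10, 4, 21] [ 550.  -229.4] [ 545.3 -226.5]
white [263.7 229.8] [224, 223, 74, 15, 686] [ 578.6 -119.2] [ 573.  -119.7]
[ 499.1 -223.5   50. ]
[493.9 -30.6  50. ]
[ 619.3 -222.5   50. ]
[614.  -19.9  50. ]
black [226.5 196.6] [216, 187, 22, 21, 298] [ 534.  -182.6] [ 520.3 -177.8]
black [183.  210.9] [178, 203, 12, 17, 166] [ 561.6 -257. ] [ 545.1 -244.6]
black [247.6 232.4] [228, 227, 66, 16, 162] [ 598.3 -145.7] [ 578.  -144.8]
```

View pics/w1c.png

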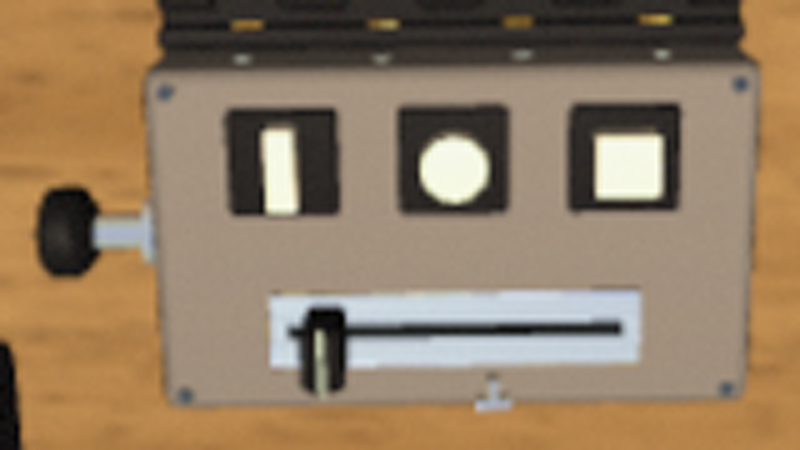

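```bash
python3 - <<'E'
from h import *
print(plan([561.5,-256.5,120],2.2))
d=np.load("pics/w1.npz");K,C=d["K"],d["C"]
print("line",onz(K,C,234.2,237,78),"clip",onz(K,C,268.6,243,54))
E
```

```text
(array([ -89.3, -125. ,  180. ]), array([ 0.  ,  0.  , 11.17]), array([ -0.  ,   0.  , -11.33]), 'j6', np.float64(-1.6))
line [ 586.42509234 -165.78052158   78.        ] clip [ 606.95485321 -109.66505211   54.        ]
```

>>> step_arm:
  motion:
    - {"dr": [0, 0, -1.3], "slide": [-20, -30, 20], "jaw": 60}
    - {"dr": [0, 0, -2.6], "slide": [-40, -60, 40], "jaw": 60}
    - {"dr": [0, 0, -3.9], "slide": [-65, -90, 60], "jaw": 60}
    - {"dr": [0, 0, -5.2], "slide": [-89, -125, 80], "jaw": 60}
    - {"dr": [0, 0, -6.5], "slide": [-89, -125, 100], "jaw": 60}
    - {"dr": [0, 0, -7.8], "slide": [-89, -125, 120], "jaw": 60}
    - {"dr": [0, 0, -9.1], "slide": [-89, -125, 150], "jaw": 60}
    - {"dr": [0, 0, -10.4], "slide": [-89, -125, 180], "jaw": 60}

```text
clock: 3.2
position: [561.5, -256.3, 119.0]
ee_rot: [-0.676, 0.736, -0.0, 0.0]
contact_force: [0.9, 0.3, -0.7]
gripper_width: 60.0
grasp_force: 0.0
```

```bash
python3 - <<'E'
from h import *
print(plan([561.5,-256.5,14],2.2))
E
```

```text
(array([1.00e-01, 0.00e+00, 1.05e+02]), array([-0.  , -0.  , -0.88]), array([-0.  ,  0.  , 21.62]), 'j6', np.float64(0.08))
```

>>> step_arm:
  motion:
    - {"dr": [0, 0, -0.88], "slide": [0, 0, 40], "jaw": 60}
    - {"dr": [0, 0, -0.88], "slide": [0, 0, 80], "jaw": 60}
    - {"dr": [0, 0, -0.88], "slide": [0, 0, 105], "jaw": 60}
    - {"dr": [0, 0, -0.88], "slide": [0, 0, 105], "jaw": 60}
    - {"dr": [0, 0, -0.88], "slide": [0, 0, 105], "jaw": 20}
    - {"dr": [0, 0, -0.88], "slide": [0, 0, 105], "jaw": 20}
    - {"dr": [0, 0, -0.88], "slide": [0, 0, 105], "jaw": 20}
    - {"dr": [0, 0, -0.88], "slide": [0, 0, 105], "jaw": 20}

```text
clock: 4.2
position: [561.7, -256.3, 15.6]
ee_rot: [0.718, -0.696, 0.0, -0.0]
contact_force: [0.1, 0.6, -0.3]
gripper_width: 19.8
grasp_force: 0.0
```

```bash
python3 - <<'E'
from h import *
T,s=pose();print(T.round(3),s["gripper_width"],s["contact_force"],s["grasp_force"])
E
```

```text
[[ 3.20000e-02 -9.99000e-01  1.00000e-03  5.61673e+02]
 [-9.99000e-01 -3.20000e-02 -0.00000e+00 -2.56286e+02]
 [ 0.00000e+00 -1.00000e-03 -1.00000e+00  1.55730e+01]
 [ 0.00000e+00  0.00000e+00  0.00000e+00  1.00000e+00]] 19.825999845851868 [ 0.14293168  0.62623216 -0.27375665] 0.0
```

```bash
python3 - <<'E'
from h import *
im,K,C=cam("wrist"); cv2.imwrite("pics/w2.png",im); print(proj(K,C,[561.7,-256.3,32]),proj(K,C,[561.7,-256.3,48]),proj(K,C,[561.7,-216.3,48]))
E
```

```text
[254.35255946 226.78601532] [254.20386073 237.65177376] [252.24756248 297.7163105 ]
```

View pics/w2.png

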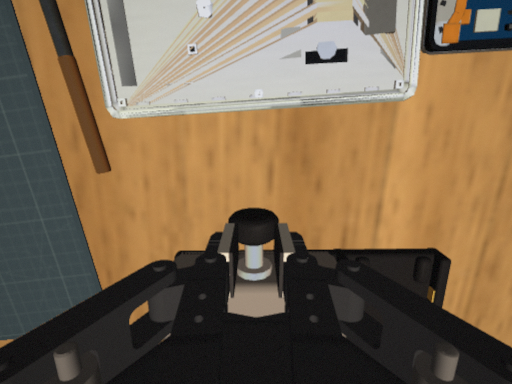

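```bash
python3 - <<'E'
from h import *
im=cv2.imread("pics/w2.png"); cv2.imwrite("pics/w2c.png",cv2.resize(im[190:320,180:330],None,fx=4.5,fy=4.5,interpolation=2))
_,K,C=cam("wrist")
for y in(-267,-256,-245,-235):
  print(y,[proj(K,C,[561.7+10,y,z]).round(0).tolist() for z in(16,32,48,70)])
E
```

```text
-267 [[240.0, 202.0], [239.0, 210.0], [237.0, 220.0], [234.0, 236.0]]
-256 [[240.0, 218.0], [238.0, 227.0], [237.0, 238.0], [234.0, 257.0]]
-245 [[239.0, 233.0], [238.0, 243.0], [236.0, 255.0], [233.0, 276.0]]
-235 [[239.0, 246.0], [238.0, 257.0], [236.0, 270.0], [233.0, 293.0]]
```

View pics/w2c.png

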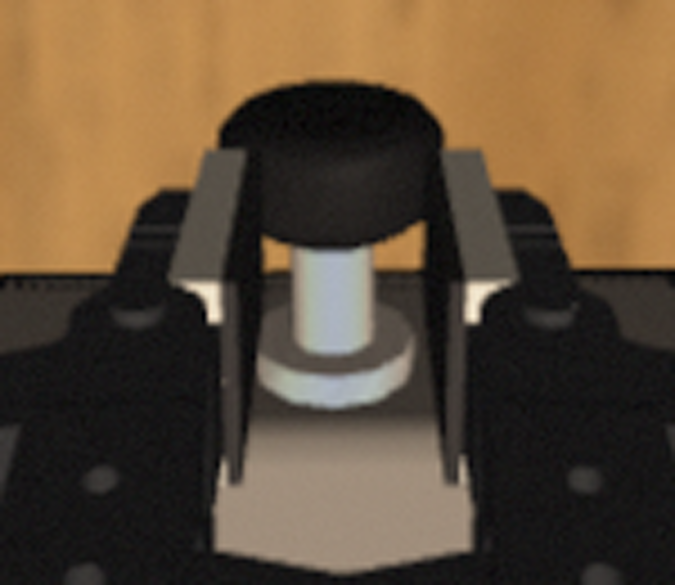

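>>> step_arm:
  motion:
    - {"dr": [0, 0, 0], "slide": [0, 0, 0], "jaw": 5}
    - {"dr": [0, 0, 0], "slide": [0, 0, 0], "jaw": 5}
    - {"dr": [0, 0, 0], "slide": [0, 0, 0], "jaw": 5}
    - {"dr": [0, 0, 0], "slide": [0, 0, 0], "jaw": 5}
    - {"dr": [0, 0, 0], "slide": [0, 0, 0], "jaw": 5}
    - {"dr": [0, 0, 0], "slide": [0, 0, 0], "jaw": 5}
    - {"dr": [0, 0, 0], "slide": [0, 0, 0], "jaw": 5}
    - {"dr": [0, 0, 0], "slide": [0, 0, 0], "jaw": 5}

```text
clock: 5.3
position: [561.4, -256.3, 14.9]
ee_rot: [0.718, -0.696, -0.0, -0.0]
contact_force: [-0.2, -0.4, -0.2]
gripper_width: 4.6
grasp_force: 0.0
```

```bash
python3 - <<'E'
from h import *
im,K,C=cam("wrist"); cv2.imwrite("pics/w3.png",cv2.resize(im[190:320,180:330],None,fx=4.5,fy=4.5,interpolation=2))
print(pose()[1])
E
```

```text
{'clock': 5.35, 'joints': array([-1.66297365e-01,  5.46791833e-01, -2.24864912e-01, -3.32723162e-05,
       -7.99169385e-01,  1.98382599e-01]), 'joint_vel': array([ 1.62114447e-04,  1.57538331e-03,  5.14301121e-05, -5.12033672e-04,
        3.01089121e-05, -8.66119541e-04]), 'joint_efforts': array([-1.59183834e-03, -4.27217066e+01,  1.45370364e+01,  3.22969951e+00,
       -2.81575522e-04,  1.84773157e-06]), 'position': array([ 561.36033616, -256.25021348,   14.90094702]), 'ee_rot': array([ 7.18351077e-01, -6.95680767e-01, -1.90361478e-05, -1.36913950e-06]), 'contact_force': array([-0.35477494, -0.33085915,  0.99740009]), 'wrist_torque': array([0.02393778, 0.04438395, 0.0115663 ]), 'grasp_force': 0.0, 'gripper_width': 4.9436144469601935}
```

View pics/w3.png

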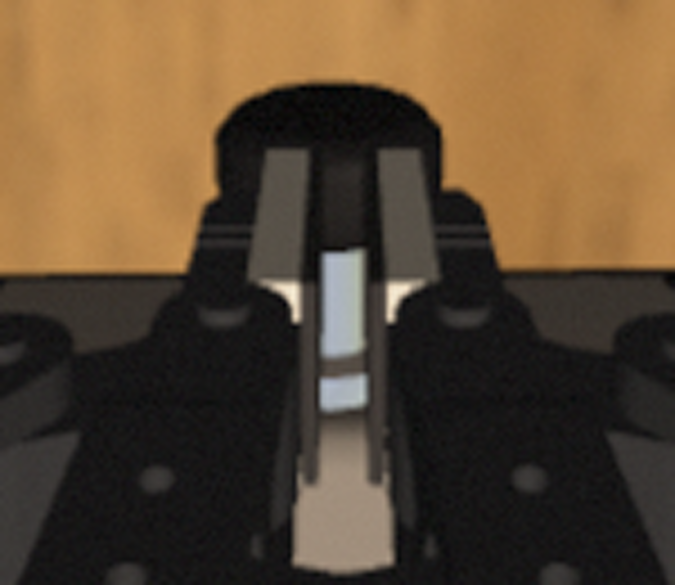

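>>> step_arm:
  motion:
    - {"dr": [0, 0, 0], "slide": [0, 0, 0], "jaw": 50}
    - {"dr": [0, 0, 0], "slide": [0, 0, 0], "jaw": 50}
    - {"dr": [0, 0, 0], "slide": [0, 0, 4], "jaw": 50}
    - {"dr": [0, 0, 0], "slide": [0, 0, 8], "jaw": 50}
    - {"dr": [0, 0, 0], "slide": [0, 0, 11], "jaw": 50}
    - {"dr": [0, 0, 0], "slide": [0, 0, 11], "jaw": 5}
    - {"dr": [0, 0, 0], "slide": [0, 0, 11], "jaw": 5}
    - {"dr": [0, 0, 0], "slide": [0, 0, 11], "jaw": 5}

```text
clock: 6.35
position: [564.3, -258.0, 10.6]
ee_rot: [0.72, -0.694, 0.004, -0.0]
contact_force: [-6.0, 0.3, 24.1]
gripper_width: 5.0
grasp_force: 12.5
```

>>> step_arm:
  motion:
    - {"dr": [0, 0, 0], "slide": [0, 0, -25], "jaw": 5}
    - {"dr": [0, 0, 0], "slide": [0, 0, -25], "jaw": 50}
    - {"dr": [0, 0, 0], "slide": [0, 0, -25], "jaw": 50}
    - {"dr": [0, 0, 0], "slide": [0, 0, -25], "jaw": 50}
    - {"dr": [0, 0, 0], "slide": [0, 0, -10], "jaw": 50}
    - {"dr": [0, 0, 0], "slide": [0, 0, -5], "jaw": 50}
    - {"dr": [0, 0, 0], "slide": [0, 0, 0], "jaw": 50}
    - {"dr": [0, 0, 0], "slide": [0, 0, 5], "jaw": 50}

```text
clock: 7.35
position: [561.4, -256.3, -1.6]
ee_rot: [0.718, -0.696, -0.0, 0.0]
contact_force: [-0.3, 1.3, 0.0]
gripper_width: 50.0
grasp_force: 0.0
```

```bash
python3 - <<'E'
from h import *
im,K,C=cam("wrist"); cv2.imwrite("pics/w4.png",im)
im,K,C=cam("scene"); cv2.imwrite("pics/s4.png",im); np.savez("pics/s4.npz",K=K,C=C)
T,s=pose();print(T.round(3),s["contact_force"],s["gripper_width"]); print(proj(K,C,T[:3,3]),proj(K,C,T[:3,3]+[0,0,36]))
cv2.imwrite("pics/s4c.png",cv2.resize(im[100:220,230:380],None,fx=4.5,fy=4.5,interpolation=2))
E
```

```text
[[ 3.20000e-02 -9.99000e-01 -1.00000e-03  5.60960e+02]
 [-9.99000e-01 -3.20000e-02  0.00000e+00 -2.56131e+02]
 [-0.00000e+00  1.00000e-03 -1.00000e+00 -1.77100e+00]
 [ 0.00000e+00  0.00000e+00  0.00000e+00  1.00000e+00]] [-0.39837182  0.80589634 -0.00379289] 50.06519437941372
[320.54953063 176.50377997] [322.1071655  167.76336537]
```

View pics/s4c.png

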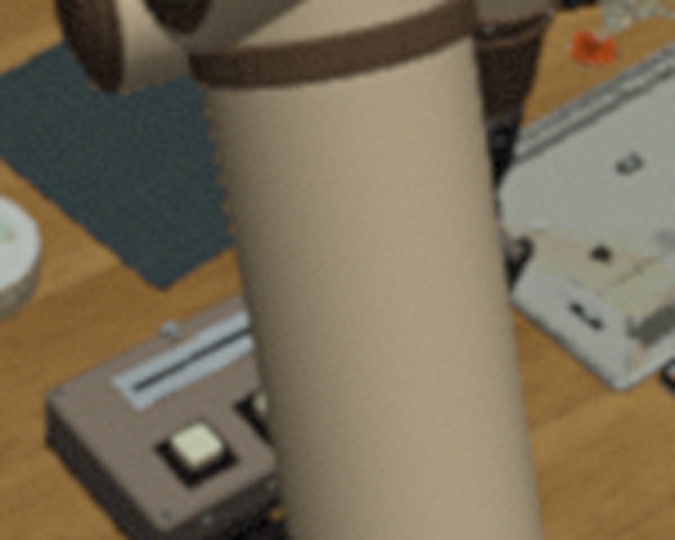

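The arm hides the gripper here. The reported z is -1.8 with no contact, so the real fingertips sit above the reported TCP, by about 35 mm when shut. I'll go lower in small steps and close.

>>> step_arm:
  motion:
    - {"dr": [0, 0, 0], "slide": [0, 0, 4], "jaw": 50}
    - {"dr": [0, 0, 0], "slide": [0, 0, 8], "jaw": 50}
    - {"dr": [0, 0, 0], "slide": [0, 0, 12], "jaw": 50}
    - {"dr": [0, 0, 0], "slide": [0, 0, 14], "jaw": 50}
    - {"dr": [0, 0, 0], "slide": [0, 0, 14], "jaw": 20}
    - {"dr": [0, 0, 0], "slide": [0, 0, 14], "jaw": 20}
    - {"dr": [0, 0, 0], "slide": [0, 0, 14], "jaw": 20}
    - {"dr": [0, 0, 0], "slide": [0, 0, 14], "jaw": 20}

```text
clock: 8.45
position: [563.4, -256.4, -14.6]
ee_rot: [0.719, -0.695, 0.002, -0.001]
contact_force: [5.4, 1.3, -1.6]
gripper_width: 30.2
grasp_force: 59.4
```

>>> step_arm:
  motion:
    - {"dr": [0, 0, 0], "slide": [5, 0, 14], "jaw": 20}
    - {"dr": [0, 0, 0], "slide": [5, 0, 0], "jaw": 20}
    - {"dr": [0, 0, 0], "slide": [12, 0, 0], "jaw": 20}
    - {"dr": [0, 0, 0], "slide": [18, 0, 0], "jaw": 20}
    - {"dr": [0, 0, 0], "slide": [24, 0, 0], "jaw": 20}
    - {"dr": [0, 0, 0], "slide": [30, 0, 0], "jaw": 20}
    - {"dr": [0, 0, 0], "slide": [31, 0, 0], "jaw": 20}
    - {"dr": [0, 0, 0], "slide": [31, 0, 0], "jaw": 20}

```text
clock: 9.45
position: [564.8, -287.0, -15.9]
ee_rot: [0.718, -0.696, 0.002, -0.002]
contact_force: [5.8, 1.2, -7.8]
gripper_width: 29.8
grasp_force: 67.0
```

>>> step_arm:
  motion:
    - {"dr": [0, 0, 0], "slide": [0, 0, 0], "jaw": 50}
    - {"dr": [0, 0, 0], "slide": [0, 0, 0], "jaw": 50}
    - {"dr": [0, 0, 0], "slide": [0, 0, 0], "jaw": 50}
    - {"dr": [0, 0, 0], "slide": [0, 0, -30], "jaw": 50}
    - {"dr": [0, 0, 0], "slide": [0, 0, -80], "jaw": 50}
    - {"dr": [0, 0, 0], "slide": [0, 0, -130], "jaw": 50}
    - {"dr": [0, 0, 0], "slide": [0, 0, -130], "jaw": 50}
    - {"dr": [0, 0, 0], "slide": [0, 0, -130], "jaw": 50}

```text
clock: 10.45
position: [561.5, -287.0, 114.6]
ee_rot: [0.718, -0.696, -0.001, 0.0]
contact_force: [-0.6, 0.2, -1.2]
gripper_width: 50.3
grasp_force: 0.0
```

```bash
python3 - <<'E'
from h import *
im,K,C=cam("top"); cv2.imwrite("pics/t5.png",im)
hsv=cv2.cvtColor(im,cv2.COLOR_BGR2HSV);d=cv2.inRange(hsv,(0,0,0),(180,255,60))
cells(im,K,C) 
im,K,C=cam("wrist"); cv2.imwrite("pics/w5.png",im)
hsv=cv2.cvtColor(im,cv2.COLOR_BGR2HSV)
n,l,st,c=cv2.connectedComponentsWithStats(cv2.inRange(hsv,(0,0,0),(180,255,50)))
for p in([563,-256,32],[564,-287,32]):print(proj(K,C,p))
for k in range(1,n):
    if st[k,4]>80:print(c[k].round(),st[k].tolist(),onz(K,C,*c[k],32)[:2].round(1))
print(pose()[1]["position"],plan([558,74,110],76.8))
E
```

```text
[251.80059025 217.14364143]
[251.63601656 187.21633981]
[432.  48.] [359, 0, 153, 108, 8603] [ 412.9 -415.1]
[264.  61.] [258, 54, 13, 15, 123] [ 556.6 -400. ]
[131.  87.] [124, 69, 15, 41, 102] [ 673.2 -375.1]
[252. 188.] [237, 178, 31, 21, 559] [ 563.6 -286.7]
[265. 328.] [0, 226, 512, 158, 44276] [ 544.2 -122.7]
[282. 291.] [266, 279, 35, 32, 617] [ 527.5 -171.4]
[ 561.08289333 -286.89482452  113.32222656] (array([-360.8,   -8.4,    3.7]), array([ 0.01,  0.02, -9.37]), array([ 2.000e-02, -1.000e-02,  1.313e+01]), 'j6', np.float64(0.25))
```

The knob head is now at y = -286.7, which is 30 mm out. On to the cells, starting with the one near (560, 74).

>>> step_arm:
  motion:
    - {"dr": [0, 0, 1.3], "slide": [-50, 0, 0], "jaw": 50}
    - {"dr": [0, 0, 2.6], "slide": [-100, 0, 0], "jaw": 50}
    - {"dr": [0, 0, 3.9], "slide": [-150, -4, 0], "jaw": 50}
    - {"dr": [0, 0, 5.2], "slide": [-200, -4, 0], "jaw": 50}
    - {"dr": [0, 0, 6.5], "slide": [-250, -8, 0], "jaw": 50}
    - {"dr": [0, 0, 7.8], "slide": [-300, -8, 0], "jaw": 50}
    - {"dr": [0, 0, 9.1], "slide": [-350, -8, 0], "jaw": 50}
    - {"dr": [0, 0, 10.4], "slide": [-361, -8, 0], "jaw": 50}

```text
clock: 11.55
position: [557.9, 76.2, 113.4]
ee_rot: [-0.074, 0.997, -0.0, -0.001]
contact_force: [-1.1, -0.8, -0.4]
gripper_width: 50.2
grasp_force: 0.0
```

```bash
python3 - <<'E'
from h import *
im,K,C=cam("wrist"); cv2.imwrite("pics/w6.png",im)
cells(im,K,C)
print(pose()[1]["position"],plan([559.6,73.6,20],76.8))
E
```

```text
cell px [272.6  67.2] mid [444.4  74.6] axis 61.9 len 49.1 wid 13.6
cell px [388.3  96.8] mid [454.1 190.6] axis 172.6 len 50.2 wid 14.5
cell px [253.4 183.9] mid [559.9  73.2] axis 166.8 len 49.3 wid 13.1
cell px [329.8 203.1] mid [568.9 157.7] axis 46.9 len 50.4 wid 13.3
[557.96397522  76.29326721 113.39566178] (array([-1.5, -2.9, 93.4]), array([-0.01, -0.02,  2.68]), array([ 3.000e-02, -1.000e-02, -1.982e+01]), 'j6', np.float64(-1.85))
```

>>> step_arm:
  motion:
    - {"dr": [0, 0, 1.3], "slide": [-1.5, -3, 30], "jaw": 40}
    - {"dr": [0, 0, 2.68], "slide": [-1.5, -3, 60], "jaw": 40}
    - {"dr": [0, 0, 2.68], "slide": [-1.5, -3, 100], "jaw": 32}
    - {"dr": [0, 0, 2.68], "slide": [-1.5, -3, 130], "jaw": 32}
    - {"dr": [0, 0, 2.68], "slide": [-1.5, -3, 136], "jaw": 32}
    - {"dr": [0, 0, 2.68], "slide": [-1.5, -3, 139], "jaw": 32}
    - {"dr": [0, 0, 2.68], "slide": [-1.5, -3, 142], "jaw": 32}
    - {"dr": [0, 0, 2.68], "slide": [-1.5, -3, 144], "jaw": 32}

```text
clock: 12.6
position: [561.4, 71.3, -28.2]
ee_rot: [0.111, 0.994, 0.0, 0.001]
contact_force: [-0.3, -0.1, -0.3]
gripper_width: 31.9
grasp_force: 0.0
```

>>> step_arm:
  motion:
    - {"dr": [0, 0, 0], "slide": [0, 0, 0], "jaw": 32}
    - {"dr": [0, 0, 0], "slide": [0, 0, 0], "jaw": 32}
    - {"dr": [0, 0, 0], "slide": [0, 0, 2], "jaw": 32}
    - {"dr": [0, 0, 0], "slide": [0, 0, 3], "jaw": 32}
    - {"dr": [0, 0, 0], "slide": [0, 0, 4], "jaw": 32}
    - {"dr": [0, 0, 0], "slide": [0, 0, 5], "jaw": 32}
    - {"dr": [0, 0, 0], "slide": [0, 0, 6], "jaw": 32}
    - {"dr": [0, 0, 0], "slide": [0, 0, 6], "jaw": 32}

```text
clock: 13.6
position: [560.7, 71.0, -35.2]
ee_rot: [0.112, 0.994, -0.0, -0.0]
contact_force: [-0.7, 0.8, 0.3]
gripper_width: 32.2
grasp_force: 0.0
```

```bash
python3 - <<'E'
from h import *
im,K,C=cam("wrist"); cv2.imwrite("pics/w7.png",cv2.resize(im[130:350,110:400],(780,592),interpolation=2))
print(pose()[1]["position"],pose()[1]["contact_force"]); cells(im,K,C)
E
```

```text
[560.68980093  71.08226706 -35.15769808] [ 0.58063608 -0.27000376 -0.3683312 ]
cell px [206.5  16.5] mid [449.8  73.3] axis 77.2 len 49.8 wid 12.6
cell px [480.   14.5] mid [475.2 188.5] axis 77.2 len 17.9 wid 11.3
cell px [423.6 228.1] mid [570.  158.2] axis 46.1 len 53.6 wid 14.0
cell px [261.5 245.5] mid [560.8  73. ] axis 168.2 len 51.1 wid 12.8
```

View pics/w7.png

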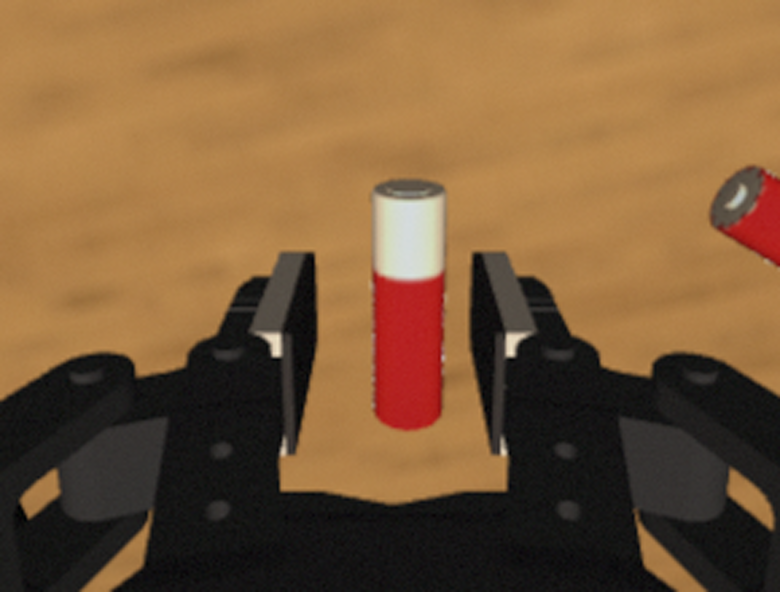

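The cell lies between the pads, about 2 mm off centre. The fingertips come out about 39 mm above the reported TCP, so they're close to 4 mm off the table here. I'll recentre and grip.

>>> step_arm:
  motion:
    - {"dr": [0, 0, 0], "slide": [0, 2, 1], "jaw": 32}
    - {"dr": [0, 0, 0], "slide": [0, 2, 1], "jaw": 5}
    - {"dr": [0, 0, 0], "slide": [0, 2, 1], "jaw": 5}
    - {"dr": [0, 0, 0], "slide": [0, 2, 1], "jaw": 5}
    - {"dr": [0, 0, 0], "slide": [0, 2, 1], "jaw": 5}
    - {"dr": [0, 0, 0], "slide": [0, 2, 1], "jaw": 5}
    - {"dr": [0, 0, 0], "slide": [0, 2, -20], "jaw": 5}
    - {"dr": [0, 0, 0], "slide": [0, 2, -50], "jaw": 5}

```text
clock: 14.65
position: [559.7, 72.4, 14.0]
ee_rot: [0.112, 0.994, -0.001, -0.002]
contact_force: [0.6, 0.5, 0.4]
gripper_width: 14.5
grasp_force: 58.7
```

```bash
cat >> h.py <<'E'
O=np.array([531.5,-126.5]);YAW=2.2
def chg(x,y):
    c,s=np.cos(np.radians(YAW)),np.sin(np.radians(YAW)); return O+[c*x-s*y,s*x+c*y]
E
python3 - <<'E'
from h import *
im,K,C=cam("wrist"); T,s=pose(); print(s["position"],s["gripper_width"],s["grasp_force"])
cells(im,K,C,z=T[2,3]+44)
for k,y in enumerate((-69,-23,23,69)): print(k+1,chg(-75,y).round(1))
print(plan([*chg(-75,-69),60],92.2))
E
```

```text
[563.07196598  73.39497263  18.75245292] 14.244323990095454 58.699777722358704
cell px [217.9  37.2] mid [459.2  77.8] axis 61.4 len 35.4 wid 10.1
cell px [380.  201.2] mid [547.  136.7] axis 46.8 len 36.5 wid 9.7
cell px [256.  245.5] mid [556.7  72.1] axis 166.4 len 48.9 wid 12.8
1 [ 459.2 -198.3]
2 [ 457.4 -152.4]
3 [ 455.7 -106.4]
4 [453.9 -60.4]
(array([  41.2, -287.9,  -42. ]), array([ 0.01,  0.03, -1.87]), array([ 5.000e-02, -1.000e-02,  2.063e+01]), 'j6', np.float64(-2.21))
```

>>> step_arm:
  motion:
    - {"dr": [0, 0, 0], "slide": [0, -10, -42], "jaw": 5}
    - {"dr": [0, 0, -0.5], "slide": [10, -60, -42], "jaw": 5}
    - {"dr": [0, 0, -1], "slide": [20, -110, -42], "jaw": 5}
    - {"dr": [0, 0, -1.87], "slide": [30, -160, -42], "jaw": 5}
    - {"dr": [0, 0, -1.87], "slide": [38, -210, -42], "jaw": 5}
    - {"dr": [0, 0, -1.87], "slide": [41, -260, -42], "jaw": 5}
    - {"dr": [0, 0, -1.87], "slide": [41, -288, -42], "jaw": 5}
    - {"dr": [0, 0, -1.87], "slide": [41, -288, -30], "jaw": 5}

```text
clock: 15.7
position: [457.0, -200.2, 44.8]
ee_rot: [-0.017, 1.0, -0.0, 0.001]
contact_force: [0.6, 0.4, 0.2]
gripper_width: 14.3
grasp_force: 58.7
```

```bash
python3 - <<'E'
from h import *
im,K,C=cam("wrist"); T,s=pose(); print(s["position"],s["gripper_width"],s["grasp_force"])
print(plan([*chg(-75,-69),-23],92.2)); cv2.imwrite("pics/w8.png",im)
# post/tray check: project slot corners
print([proj(K,C,[*chg(x,y),12]).round().tolist() for x in(-115,-35) for y in(-100,100)])
E
```

```text
[ 455.60605027 -198.97016596   42.69900381] 14.54550287588948 58.729408979415894
(array([-3.8,  0.4, 65.7]), array([ 0.01, -0.02, -0.03]), array([-3.000e-02, -1.000e-02,  2.247e+01]), 'j6', np.float64(-1.45))
[[219.0, 156.0], [480.0, 155.0], [223.0, 251.0], [460.0, 250.0]]
```

View pics/w8.png

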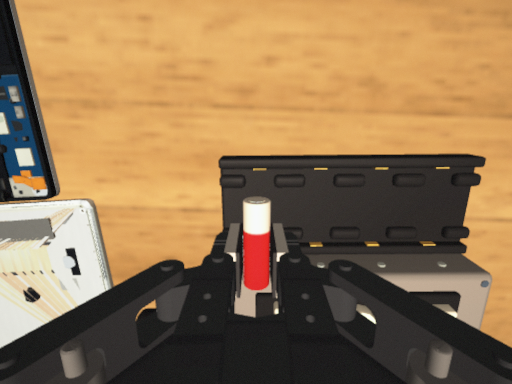

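The tray corners at (220,158) and (484,157) match the prediction. I'll lower the cell into slot 1 and release.

>>> step_arm:
  motion:
    - {"dr": [0, 0, 0], "slide": [-3.5, 0.5, 20], "jaw": 5}
    - {"dr": [0, 0, 0], "slide": [-3.5, 0.5, 45], "jaw": 5}
    - {"dr": [0, 0, 0], "slide": [-3.5, 0.5, 60], "jaw": 5}
    - {"dr": [0, 0, 0], "slide": [-3.5, 0.5, 66], "jaw": 5}
    - {"dr": [0, 0, 0], "slide": [-3.5, 0.5, 66], "jaw": 5}
    - {"dr": [0, 0, 0], "slide": [-3.5, 0.5, 66], "jaw": 5}
    - {"dr": [0, 0, 0], "slide": [-3.5, 0.5, 66], "jaw": 5}
    - {"dr": [0, 0, 0], "slide": [-3.5, 0.5, 66], "jaw": 5}

```text
clock: 16.75
position: [461.1, -198.1, -20.6]
ee_rot: [-0.019, 1.0, -0.0, 0.0]
contact_force: [0.4, 0.2, -0.5]
gripper_width: 14.2
grasp_force: 58.7
```

>>> step_arm:
  motion:
    - {"dr": [0, 0, 0], "slide": [1, 0, 2], "jaw": 5}
    - {"dr": [0, 0, 0], "slide": [1, 0, 3], "jaw": 5}
    - {"dr": [0, 0, 0], "slide": [1, 0, 3], "jaw": 5}
    - {"dr": [0, 0, 0], "slide": [1, 0, 3], "jaw": 26}
    - {"dr": [0, 0, 0], "slide": [1, 0, 3], "jaw": 26}
    - {"dr": [0, 0, 0], "slide": [1, 0, 3], "jaw": 26}
    - {"dr": [0, 0, 0], "slide": [1, 0, -30], "jaw": 26}
    - {"dr": [0, 0, 0], "slide": [1, 0, -85], "jaw": 26}

```text
clock: 17.75
position: [458.2, -197.9, 63.2]
ee_rot: [-0.019, 1.0, 0.0, -0.003]
contact_force: [0.9, -0.6, 0.9]
gripper_width: 25.9
grasp_force: 0.0
```

```bash
python3 - <<'E'
from h import *
im,K,C=cam("wrist"); T,s=pose(); print(s["position"],s["gripper_width"],s["contact_force"])
cells(im,K,C,z=20); print(chg(-75,-69)); cv2.imwrite("pics/w9.png",im)
im,K,C=cam("top"); cells(im,K,C) ; print('top'); 
print(plan([444.5,75.5,70],61.5+90))
E
```

```text
[ 464.24747303 -199.33292732   71.69004687] 26.026948079485603 [1.89599515 0.0264455  5.10475981]
cell px [255.5 199. ] mid [ 457.8 -199.1] axis 2.6 len 50.7 wid 13.9
[ 459.2040401  -198.32822691]
top
(array([  9.1, 275.1,  -1.6]), array([-0.06,  0.07, -7.41]), array([ 0.08,  0.07, 15.09]), 'j6', np.float64(-1.45))
```

Cell 1 of 4 is in slot 1. Next is the cell at (445, 76).

>>> step_arm:
  motion:
    - {"dr": [0, 0, -1], "slide": [0, 45, 0], "jaw": 34}
    - {"dr": [0, 0, -2.2], "slide": [0, 95, 0], "jaw": 34}
    - {"dr": [0, 0, -3.4], "slide": [2, 145, 0], "jaw": 34}
    - {"dr": [0, 0, -4.6], "slide": [3, 195, 0], "jaw": 34}
    - {"dr": [0, 0, -5.8], "slide": [4, 245, 0], "jaw": 34}
    - {"dr": [0, 0, -7.0], "slide": [4, 274, 10], "jaw": 34}
    - {"dr": [0, 0, -7.4], "slide": [4, 274, 30], "jaw": 34}
    - {"dr": [0, 0, -7.4], "slide": [4, 274, 30], "jaw": 34}

```text
clock: 18.85
position: [444.2, 75.3, 32.6]
ee_rot: [-0.51, 0.86, 0.0, -0.002]
contact_force: [-0.6, -0.8, -0.0]
gripper_width: 33.7
grasp_force: 0.0
```

```bash
python3 - <<'E'
from h import *
im,K,C=cam("wrist"); T,s=pose(); print(s["position"],s["gripper_width"])
cs=cells(im,K,C)
m,a=min(cs,key=lambda c:np.hypot(*(c[0]-[444.5,75.5])))
print(m,a,plan([*m,-36],a+90))
E
```

```text
[445.05329767  75.30260917  33.47017565] 33.60732295282937
cell px [254. 208.] mid [445.6  75.7] axis 61.7 len 50.7 wid 13.5
[445.6  75.7] 61.7 (array([-0.7, -0.3, 69.5]), array([ 0.01, -0.01, -0.05]), array([-2.000e-02, -1.000e-02,  2.245e+01]), 'j6', np.float64(-1.03))
```

>>> step_arm:
  motion:
    - {"dr": [0, 0, 0], "slide": [-0.5, 0, 30], "jaw": 34}
    - {"dr": [0, 0, 0], "slide": [-0.5, 0, 60], "jaw": 34}
    - {"dr": [0, 0, 0], "slide": [-0.5, 0, 69], "jaw": 34}
    - {"dr": [0, 0, 0], "slide": [-0.5, 0, 69.5], "jaw": 34}
    - {"dr": [0, 0, 0], "slide": [-0.5, 0, 69.5], "jaw": 5}
    - {"dr": [0, 0, 0], "slide": [-0.5, 0, 69.5], "jaw": 5}
    - {"dr": [0, 0, 0], "slide": [-0.5, 0, 69.5], "jaw": 5}
    - {"dr": [0, 0, 0], "slide": [-0.5, 0, 69.5], "jaw": 5}

```text
clock: 19.9
position: [446.7, 76.3, -34.4]
ee_rot: [-0.51, 0.86, -0.0, 0.001]
contact_force: [0.3, -1.5, 6.4]
gripper_width: 14.2
grasp_force: 58.9
```

```bash
python3 - <<'E'
from h import *
im,K,C=cam("wrist"); T,s=pose(); print(s["position"],s["gripper_width"],s["grasp_force"])
cells(im,K,C)
print(plan([*chg(-75,-23),45],92.2))
E
```

```text
[446.75035732  76.34612892 -34.41582708] 14.406458708293064 58.904314041137695
cell px [256. 245.] mid [446.   75.8] axis 62.1 len 52.1 wid 13.4
(array([ 195.5, -119. ,  -79.6]), array([-0.  ,  0.02,  7.4 ]), array([ -0.02,  -0.  , -15.1 ]), 'j6', np.float64(-1.03))
```

>>> step_arm:
  motion:
    - {"dr": [0, 0, 0], "slide": [0, 0, -50], "jaw": 5}
    - {"dr": [0, 0, 1.3], "slide": [35, -20, -80], "jaw": 5}
    - {"dr": [0, 0, 2.6], "slide": [75, -45, -80], "jaw": 5}
    - {"dr": [0, 0, 3.9], "slide": [115, -70, -80], "jaw": 5}
    - {"dr": [0, 0, 5.2], "slide": [155, -95, -80], "jaw": 5}
    - {"dr": [0, 0, 6.4], "slide": [195, -119, -80], "jaw": 5}
    - {"dr": [0, 0, 7.4], "slide": [195, -119, -70], "jaw": 5}
    - {"dr": [0, 0, 7.4], "slide": [195, -119, -60], "jaw": 5}

```text
clock: 20.95
position: [456.6, -152.7, 24.2]
ee_rot: [-0.019, 1.0, 0.0, 0.0]
contact_force: [0.7, 0.6, -0.2]
gripper_width: 14.7
grasp_force: 58.8
```

```bash
python3 - <<'E'
from h import *
im,K,C=cam("wrist"); T,s=pose(); print(s["position"],s["gripper_width"],s["grasp_force"])
cells(im,K,C,z=T[2,3]+44)
print(plan([*chg(-75,-23),-21.5],92.2))
E
```

```text
[ 455.47472208 -152.10976517   22.88061564] 14.37019749849287 58.810200691223145
cell px [256.5 244.9] mid [ 456.  -153.3] axis 3.6 len 52.0 wid 14.3
cell px [191.1 215.4] mid [ 440.4 -188. ] axis 2.8 len 38.5 wid 10.7
(array([-2.1, -0.4, 44.4]), array([ 0.  , -0.02,  0.01]), array([ 3.000e-02,  1.000e-02, -2.249e+01]), 'j6', np.float64(-1.55))
```

>>> step_arm:
  motion:
    - {"dr": [0, 0, 0], "slide": [-1.5, -0.4, 25], "jaw": 5}
    - {"dr": [0, 0, 0], "slide": [-1.5, -0.4, 40], "jaw": 5}
    - {"dr": [0, 0, 0], "slide": [-1.5, -0.4, 44.5], "jaw": 5}
    - {"dr": [0, 0, 0], "slide": [-1.5, -0.4, 44.5], "jaw": 5}
    - {"dr": [0, 0, 0], "slide": [-1.5, -0.4, 44.5], "jaw": 26}
    - {"dr": [0, 0, 0], "slide": [-1.5, -0.4, 44.5], "jaw": 26}
    - {"dr": [0, 0, 0], "slide": [-1.5, -0.4, 20], "jaw": 26}
    - {"dr": [0, 0, 0], "slide": [-1.5, -0.4, -30], "jaw": 26}

```text
clock: 22.0
position: [456.6, -152.5, 54.0]
ee_rot: [-0.019, 1.0, 0.0, -0.002]
contact_force: [1.3, -0.0, 0.1]
gripper_width: 25.9
grasp_force: 0.0
```

```bash
python3 - <<'E'
from h import *
im,K,C=cam("wrist"); T,s=pose(); print(s["position"],s["gripper_width"],s["contact_force"])
cells(im,K,C,z=20); print(chg(-75,-23)); cv2.imwrite("pics/w9.png",im)
print(plan([453,190.8,33],82.7),plan([568.5,157.8,33],136.8))
E
```

```text
[ 462.3338494  -153.24256752   61.55148581] 26.124796809834645 [1.20266745 0.08979273 4.86796101]
cell px [256.  204.5] mid [ 458.1 -153.2] axis 2.6 len 50.0 wid 14.1
cell px [199.3 202.6] mid [ 458.2 -199. ] axis 2.6 len 51.4 wid 14.4
[ 457.43820088 -152.36213276]
(array([ -4.1, 344.2,  27.8]), array([-0.01,  0.08,  1.2 ]), array([-1.10e-01, -2.00e-02, -2.13e+01]), 'j6', np.float64(-1.55)) (array([-118.2,  306.6,   29.1]), array([-0.05,  0.06, -5.56]), array([ 0.08,  0.06, 16.94]), 'j6', np.float64(-1.55))
```

>>> step_arm:
  motion:
    - {"dr": [0, 0, 0], "slide": [0, 50, 0], "jaw": 34}
    - {"dr": [0, 0, 0.3], "slide": [-3, 105, 0], "jaw": 34}
    - {"dr": [0, 0, 0.6], "slide": [-5, 160, 0], "jaw": 34}
    - {"dr": [0, 0, 0.9], "slide": [-6, 215, 0], "jaw": 34}
    - {"dr": [0, 0, 1.2], "slide": [-8, 270, 0], "jaw": 34}
    - {"dr": [0, 0, 1.2], "slide": [-9, 325, 0], "jaw": 34}
    - {"dr": [0, 0, 1.2], "slide": [-9, 343, 20], "jaw": 34}
    - {"dr": [0, 0, 1.2], "slide": [-9, 343, 28], "jaw": 34}

```text
clock: 23.05
position: [453.9, 191.6, 25.8]
ee_rot: [0.064, 0.998, -0.0, -0.0]
contact_force: [0.5, -0.3, -0.1]
gripper_width: 33.8
grasp_force: 0.0
```

```bash
python3 - <<'E'
from h import *
im,K,C=cam("wrist"); T,s=pose(); print(s["position"],s["gripper_width"])
cs=cells(im,K,C)
m,a=min(cs,key=lambda c:np.hypot(*(c[0]-[454,190.8])))
print(m,a,plan([*m,-34],a+90))
E
```

```text
[453.24253442 190.14810816  25.005414  ] 34.37216242656606
cell px [256.  212.5] mid [456.6 190.3] axis 173.2 len 50.2 wid 13.1
[456.6 190.3] 173.2 (array([-3.4,  0.7, 59. ]), array([-0.01, -0.01, -0.07]), array([-2.000e-02,  2.000e-02,  2.243e+01]), 'j6', np.float64(-2.43))
```

>>> step_arm:
  motion:
    - {"dr": [0, 0, 0], "slide": [-2, 0, 25], "jaw": 34}
    - {"dr": [0, 0, 0], "slide": [-2, 0, 50], "jaw": 34}
    - {"dr": [0, 0, 0], "slide": [-2, 0, 58], "jaw": 34}
    - {"dr": [0, 0, 0], "slide": [-2, 0, 59], "jaw": 34}
    - {"dr": [0, 0, 0], "slide": [-2, 0, 59], "jaw": 5}
    - {"dr": [0, 0, 0], "slide": [-2, 0, 59], "jaw": 5}
    - {"dr": [0, 0, 0], "slide": [-2, 0, 59], "jaw": 5}
    - {"dr": [0, 0, 0], "slide": [-2, 0, 59], "jaw": 5}

```text
clock: 24.1
position: [457.0, 190.6, -31.5]
ee_rot: [0.065, 0.998, 0.0, 0.001]
contact_force: [-0.5, -1.6, 6.6]
gripper_width: 14.0
grasp_force: 59.0
```

```bash
python3 - <<'E'
from h import *
im,K,C=cam("wrist"); T,s=pose(); print(s["position"],s["gripper_width"],s["grasp_force"],s["contact_force"])
cells(im,K,C)
print(plan([*chg(-75,23),25],92.2))
E
```

```text
[457.02139979 190.61234774 -31.53269012] 13.734485271072058 59.02903854846954 [ 0.26434424 -1.01045624  6.67129572]
cell px [256. 243.] mid [456.8 189.6] axis 173.3 len 50.5 wid 13.7
(array([ -37.1, -294.6,  -56.8]), array([ 0.01,  0.01, -1.2 ]), array([ 2.00e-02, -1.00e-02,  2.13e+01]), 'j6', np.float64(-2.42))
```

>>> step_arm:
  motion:
    - {"dr": [0, 0, 0], "slide": [0, 0, -40], "jaw": 5}
    - {"dr": [0, 0, -0.4], "slide": [-6, -50, -70], "jaw": 5}
    - {"dr": [0, 0, -0.8], "slide": [-13, -105, -70], "jaw": 5}
    - {"dr": [0, 0, -1.2], "slide": [-20, -160, -70], "jaw": 5}
    - {"dr": [0, 0, -1.2], "slide": [-27, -215, -70], "jaw": 5}
    - {"dr": [0, 0, -1.2], "slide": [-34, -270, -70], "jaw": 5}
    - {"dr": [0, 0, -1.2], "slide": [-37, -294, -65], "jaw": 5}
    - {"dr": [0, 0, -1.2], "slide": [-37, -294, -57], "jaw": 5}

```text
clock: 25.15
position: [454.8, -107.3, 24.3]
ee_rot: [-0.017, 1.0, 0.0, 0.0]
contact_force: [0.5, -0.3, 0.4]
gripper_width: 14.1
grasp_force: 58.9
```

```bash
python3 - <<'E'
from h import *
im,K,C=cam("wrist"); T,s=pose(); print(s["position"],s["gripper_width"],s["grasp_force"])
cells(im,K,C,z=T[2,3]+44)
print(plan([*chg(-75,23),-21],92.2))
E
```

```text
[ 453.95181947 -106.44627199   23.17517817] 13.950299887443398 58.93407940864563
cell px [191.1 217.3] mid [ 439.5 -142.5] axis 2.0 len 37.6 wid 10.6
cell px [126.3 215.7] mid [ 439.7 -176.2] axis 2.2 len 38.2 wid 11.8
cell px [256. 242.] mid [ 452.4 -108.2] axis 2.7 len 51.5 wid 13.3
(array([-1.8, -0. , 44.2]), array([ 0.  , -0.01, -0.02]), array([-2.000e-02, -0.000e+00,  2.248e+01]), 'j6', np.float64(-1.65))
```

>>> step_arm:
  motion:
    - {"dr": [0, 0, 0], "slide": [-3, 0.3, 25], "jaw": 5}
    - {"dr": [0, 0, 0], "slide": [-3, 0.3, 40], "jaw": 5}
    - {"dr": [0, 0, 0], "slide": [-3, 0.3, 44.5], "jaw": 5}
    - {"dr": [0, 0, 0], "slide": [-3, 0.3, 44.5], "jaw": 5}
    - {"dr": [0, 0, 0], "slide": [-3, 0.3, 44.5], "jaw": 26}
    - {"dr": [0, 0, 0], "slide": [-3, 0.3, 44.5], "jaw": 26}
    - {"dr": [0, 0, 0], "slide": [-3, 0.3, 20], "jaw": 26}
    - {"dr": [0, 0, 0], "slide": [-3, 0.3, -30], "jaw": 26}

```text
clock: 26.2
position: [456.3, -105.5, 53.6]
ee_rot: [-0.019, 1.0, -0.0, -0.003]
contact_force: [0.1, -0.2, -0.6]
gripper_width: 26.1
grasp_force: 0.0
```

```bash
python3 - <<'E'
from h import *
im,K,C=cam("wrist"); T,s=pose(); print(s["position"],s["gripper_width"],s["contact_force"])
cells(im,K,C,z=20); print(chg(-75,23)); 
print(plan([568.5,157.8,33],136.8))
E
```

```text
[ 462.05560537 -105.61454884   61.04636792] 26.16183669564346 [ 1.17952156 -0.41606929  4.44141134]
cell px [197.5 202.4] mid [ 457.6 -153.3] axis 2.5 len 50.3 wid 14.3
cell px [140.6 200.8] mid [ 458.  -198.9] axis 2.6 len 51.0 wid 15.5
cell px [257.5 203. ] mid [ 456.4 -105.1] axis 2.7 len 50.6 wid 13.3
[ 455.67236166 -106.3960386 ]
(array([-116.7,  259. ,   28.9]), array([-0.04,  0.06, -5.56]), array([ 0.08,  0.05, 16.94]), 'j6', np.float64(-1.65))
```

>>> step_arm:
  motion:
    - {"dr": [0, 0, -0.9], "slide": [-15, 50, 0], "jaw": 34}
    - {"dr": [0, 0, -1.9], "slide": [-35, 100, 0], "jaw": 34}
    - {"dr": [0, 0, -2.9], "slide": [-60, 145, 0], "jaw": 34}
    - {"dr": [0, 0, -3.9], "slide": [-80, 190, 0], "jaw": 34}
    - {"dr": [0, 0, -4.9], "slide": [-105, 235, 0], "jaw": 34}
    - {"dr": [0, 0, -5.56], "slide": [-121, 258, 0], "jaw": 34}
    - {"dr": [0, 0, -5.56], "slide": [-121, 259, 20], "jaw": 34}
    - {"dr": [0, 0, -5.56], "slide": [-121, 259, 28], "jaw": 34}

```text
clock: 27.25
position: [568.2, 157.9, 24.9]
ee_rot: [-0.396, 0.918, 0.0, -0.001]
contact_force: [0.1, -0.6, -0.5]
gripper_width: 34.3
grasp_force: 0.0
```

```bash
python3 - <<'E'
from h import *
im,K,C=cam("wrist"); T,s=pose(); print(s["position"],s["gripper_width"])
cs=cells(im,K,C)
m,a=min(cs,key=lambda c:np.hypot(*(c[0]-[568.5,157.8])))
print(m,a,plan([*m,-34],a+90))
E
```

```text
[567.72779687 157.31943479  24.33781488] 33.717986391213465
cell px [255. 210.] mid [568.6 157.5] axis 47.1 len 50.5 wid 13.0
[568.6 157.5] 47.1 (array([-0.9, -0.6, 58.3]), array([ 0.01, -0.02, -0.06]), array([-4.000e-02, -2.000e-02,  2.244e+01]), 'j6', np.float64(-1.3))
```

>>> step_arm:
  motion:
    - {"dr": [0, 0, 0], "slide": [-0.5, -0.3, 25], "jaw": 34}
    - {"dr": [0, 0, 0], "slide": [-0.5, -0.3, 50], "jaw": 34}
    - {"dr": [0, 0, 0], "slide": [-0.5, -0.3, 58], "jaw": 34}
    - {"dr": [0, 0, 0], "slide": [-0.5, -0.3, 60], "jaw": 34}
    - {"dr": [0, 0, 0], "slide": [-0.5, -0.3, 60], "jaw": 5}
    - {"dr": [0, 0, 0], "slide": [-0.5, -0.3, 60], "jaw": 5}
    - {"dr": [0, 0, 0], "slide": [-0.5, -0.3, 60], "jaw": 5}
    - {"dr": [0, 0, 0], "slide": [-0.5, -0.3, 60], "jaw": 5}

```text
clock: 28.3
position: [570.4, 158.3, -32.5]
ee_rot: [-0.396, 0.918, -0.0, 0.001]
contact_force: [-0.2, 0.3, 5.9]
gripper_width: 14.0
grasp_force: 59.1
```

```bash
python3 - <<'E'
from h import *
im,K,C=cam("wrist"); T,s=pose(); print(s["position"],s["gripper_width"],s["grasp_force"],s["contact_force"])
cells(im,K,C)
print(plan([*chg(-75,69),25],92.2))
E
```

```text
[570.39587842 158.26347101 -32.49868461] 14.526864427919278 59.136512875556946 [-0.70535654  0.18900515  6.20631795]
cell px [256.  242.5] mid [569.4 157.3] axis 47.4 len 51.9 wid 13.5
(array([238.9, -65.4, -57.9]), array([-0.  ,  0.01,  5.56]), array([ -0.02,  -0.  , -16.94]), 'j6', np.float64(-1.3))
```

>>> step_arm:
  motion:
    - {"dr": [0, 0, 0], "slide": [0, 0, -40], "jaw": 5}
    - {"dr": [0, 0, 1], "slide": [45, -10, -70], "jaw": 5}
    - {"dr": [0, 0, 2], "slide": [95, -25, -70], "jaw": 5}
    - {"dr": [0, 0, 3], "slide": [145, -40, -70], "jaw": 5}
    - {"dr": [0, 0, 4], "slide": [195, -54, -70], "jaw": 5}
    - {"dr": [0, 0, 5], "slide": [239, -65, -70], "jaw": 5}
    - {"dr": [0, 0, 5.56], "slide": [239, -65, -65], "jaw": 5}
    - {"dr": [0, 0, 5.56], "slide": [239, -65, -58], "jaw": 5}

```text
clock: 29.35
position: [452.7, -60.8, 24.3]
ee_rot: [-0.019, 1.0, 0.0, 0.0]
contact_force: [-0.3, 0.1, -0.7]
gripper_width: 14.6
grasp_force: 58.9
```

```bash
python3 - <<'E'
from h import *
im,K,C=cam("wrist"); T,s=pose(); print(s["position"],s["gripper_width"],s["grasp_force"])
cells(im,K,C,z=T[2,3]+44)
print(plan([*chg(-75,69),-21],92.2))
E
```

```text
[452.17041483 -60.54639529  23.33783107] 13.978602714313492 58.91519486904144
cell px [125.8 217.1] mid [ 438.6 -130. ] axis 3.0 len 38.2 wid 12.0
cell px [256.  242.5] mid [450.5 -61.8] axis 2.8 len 50.9 wid 13.3
cell px [ 60.4 215.3] mid [ 438.8 -163.9] axis 2.9 len 38.1 wid 13.2
cell px [193.5 218.2] mid [437.9 -94.9] axis 2.4 len 37.7 wid 10.5
(array([-1.8,  0. , 44.3]), array([ 0.  , -0.01,  0.  ]), array([ 2.00e-02,  0.00e+00, -2.25e+01]), 'j6', np.float64(-1.76))
```

>>> step_arm:
  motion:
    - {"dr": [0, 0, 0], "slide": [-3, 0.3, 25], "jaw": 5}
    - {"dr": [0, 0, 0], "slide": [-3, 0.3, 40], "jaw": 5}
    - {"dr": [0, 0, 0], "slide": [-3, 0.3, 44.5], "jaw": 5}
    - {"dr": [0, 0, 0], "slide": [-3, 0.3, 44.5], "jaw": 5}
    - {"dr": [0, 0, 0], "slide": [-3, 0.3, 44.5], "jaw": 26}
    - {"dr": [0, 0, 0], "slide": [-3, 0.3, 44.5], "jaw": 26}
    - {"dr": [0, 0, 0], "slide": [-3, 0.3, 20], "jaw": 26}
    - {"dr": [0, 0, 0], "slide": [-3, 0.3, -50], "jaw": 26}

```text
clock: 30.4
position: [453.5, -60.5, 65.7]
ee_rot: [-0.019, 1.0, -0.001, -0.004]
contact_force: [1.6, 0.6, 0.3]
gripper_width: 25.9
grasp_force: 0.0
```

>>> step_arm:
  motion:
    - {"dr": [0, 0, 0], "slide": [0, -30, -40], "jaw": 26}
    - {"dr": [0, 0, 0], "slide": [0, -65, -80], "jaw": 26}
    - {"dr": [0, 0, 0], "slide": [0, -65, -90], "jaw": 26}
    - {"dr": [0, 0, 0], "slide": [0, -65, -90], "jaw": 26}
    - {"dr": [0, 0, 0], "slide": [0, -65, -90], "jaw": 26}
    - {"dr": [0, 0, 0], "slide": [0, -65, -90], "jaw": 26}
    - {"dr": [0, 0, 0], "slide": [0, -65, -90], "jaw": 26}
    - {"dr": [0, 0, 0], "slide": [0, -65, -90], "jaw": 26}

```text
clock: 31.4
position: [458.1, -124.8, 156.5]
ee_rot: [-0.019, 1.0, 0.0, -0.0]
contact_force: [0.9, -0.3, 0.7]
gripper_width: 26.0
grasp_force: 0.0
```

```bash
python3 - <<'E'
from h import *
im,K,C=cam("wrist"); T,s=pose(); print(T.round(3))
for m,a in cells(im,K,C,z=20):
    c,sn=np.cos(np.radians(YAW)),np.sin(np.radians(YAW)); d=m-O; print("charger frame",(c*d[0]+sn*d[1]).round(1),(-sn*d[0]+c*d[1]).round(1),a)
np.savez("pics/w10.npz",K=K,C=C); cv2.imwrite("pics/w10f.png",im); 
print([ (x,y,proj(K,C,[*chg(x,y),z]).round().tolist()) for x,y,z in((-5,0,65),(55,-41,78),(76,14,54),(25,-161,32))])
p=proj(K,C,[*chg(50,-10),60]).astype(int); print(p)
y0,x0=max(p[1]-75,0),p[0]-100
print(x0,y0); cv2.imwrite("pics/w10.png",cv2.resize(im[y0:y0+150,x0:x0+200],None,fx=4,fy=4,interpolation=2))
E
```

```text
[[-9.99000e-01 -3.80000e-02 -1.00000e-03  4.58168e+02]
 [-3.80000e-02  9.99000e-01 -0.00000e+00 -1.24867e+02]
 [ 1.00000e-03  0.00000e+00 -1.00000e+00  1.56657e+02]
 [ 0.00000e+00  0.00000e+00  0.00000e+00  1.00000e+00]]
cell px [232.  174.5] mid [ 457.5 -153.4] axis 1.2 len 48.7 wid 13.7
cell px [312.5 175. ] mid [454.6 -59.8] axis 5.6 len 50.0 wid 14.8
cell px [192.9 173.5] mid [ 457.9 -198.9] axis 2.0 len 49.1 wid 14.5
cell px [273. 175.] mid [ 456.3 -105.7] axis 3.4 len 49.9 wid 13.7
charger frame -75.0 -24.0 1.2
charger frame -74.3 69.6 5.6
charger frame -76.3 -69.5 2.0
charger frame -74.3 23.7 3.4
[(-5, 0, [253.0, 247.0]), (55, -41, [215.0, 303.0]), (76, 14, [265.0, 305.0]), (25, -161, [121.0, 257.0])]
[243 288]
143 213
```

View pics/w10.png

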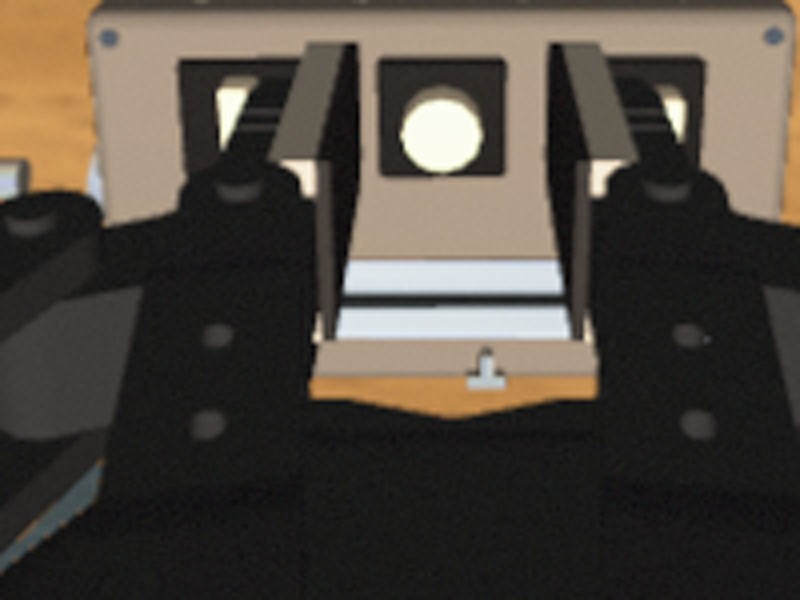

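All four cells are in slots: x is within 1.5 mm of the middle and the angles are under 5°. The clip is at about (264.5,305), charger y ≈ 14 mm. Now the level grip.

```bash
python3 - <<'E'
from h import *
print(plan([588,-165.8,75],92.2), chg(55,14))
E
```

```text
(array([-128.2,  -45.8,   81.6]), array([ 0., -0., -0.]), array([-1.00e-02, -0.00e+00,  2.25e+01]), 'j6', np.float64(-1.61)) [ 585.92203108 -110.39898967]
```

>>> step_arm:
  motion:
    - {"dr": [0, 0, 0], "slide": [-45, -15, 0], "jaw": 40}
    - {"dr": [0, 0, 0], "slide": [-90, -32, 0], "jaw": 40}
    - {"dr": [0, 0, 0], "slide": [-128, -46, 20], "jaw": 40}
    - {"dr": [0, 0, 0], "slide": [-128, -46, 60], "jaw": 40}
    - {"dr": [0, 0, 0], "slide": [-128, -46, 82], "jaw": 40}
    - {"dr": [0, 0, 0], "slide": [-128, -46, 82], "jaw": 40}
    - {"dr": [0, 0, 0], "slide": [-128, -46, 82], "jaw": 40}
    - {"dr": [0, 0, 0], "slide": [-128, -46, 82], "jaw": 40}

```text
clock: 32.45
position: [588.8, -166.2, 76.6]
ee_rot: [-0.019, 1.0, -0.0, 0.001]
contact_force: [0.9, 0.4, -0.5]
gripper_width: 40.0
grasp_force: 0.0
```

```bash
python3 - <<'E'
from h import *
im,K,C=cam("wrist"); T,s=pose(); print(s["position"])
print(plan([588,-165.8,28],92.2))
p=proj(K,C,[588,-165.8,78]);print(p); cv2.imwrite("pics/w11f.png",im)
hsv=cv2.cvtColor(im,cv2.COLOR_BGR2HSV); x,y=p.astype(int)
n,l,st,c=cv2.connectedComponentsWithStats(cv2.inRange(hsv[y-40:y+40,x-45:x+45],(0,0,160),(180,80,255)))
for k in range(1,n):
    if st[k,4]>10: q=c[k]+[x-45,y-40]; print(q.round(1),st[k].tolist(),onz(K,C,*q,78)[:2].round(1))
E
```

```text
[ 588.70571137 -166.17643209   76.45150034]
(array([ 0.8,  0.4, 48.4]), array([-0.  ,  0.02, -0.  ]), array([ 0.03,  0.  , 22.5 ]), 'j6', np.float64(-1.52))
[257.82262165 217.2605885 ]
[255.2 203.9] [0, 0, 90, 59, 4121] [ 578.5 -167.9]
```

>>> step_arm:
  motion:
    - {"dr": [0, 0, 0], "slide": [0.5, 0.4, 20], "jaw": 40}
    - {"dr": [0, 0, 0], "slide": [0.5, 0.4, 40], "jaw": 40}
    - {"dr": [0, 0, 0], "slide": [0.5, 0.4, 48], "jaw": 40}
    - {"dr": [0, 0, 0], "slide": [0.5, 0.4, 48], "jaw": 40}
    - {"dr": [0, 0, 0], "slide": [0.5, 0.4, 48], "jaw": 5}
    - {"dr": [0, 0, 0], "slide": [0.5, 0.4, 48], "jaw": 5}
    - {"dr": [0, 0, 0], "slide": [0.5, 0.4, 48], "jaw": 5}
    - {"dr": [0, 0, 0], "slide": [0.5, 0.4, 48], "jaw": 5}

```text
clock: 33.5
position: [588.1, -165.9, 28.1]
ee_rot: [-0.019, 1.0, -0.0, 0.001]
contact_force: [-1.4, 0.5, 5.2]
gripper_width: 12.3
grasp_force: 60.2
```

```bash
python3 - <<'E'
from h import *
T,s=pose(); print(s["position"],s["contact_force"])
print(plan([*chg(55,14),s["position"][2]],92.2))
E
```

```text
[ 588.12188404 -165.89784151   28.13948422] [-1.44062274  0.45104921  5.17952048]
(array([ 0.1, 55.5, -0. ]), array([-0.  ,  0.01, -0.  ]), array([2.00e-02, 1.00e-02, 2.25e+01]), 'j6', np.float64(-1.52))
```

>>> step_arm:
  motion:
    - {"dr": [0, 0, 0], "slide": [0, 8, 0], "jaw": 5}
    - {"dr": [0, 0, 0], "slide": [0, 18, 0], "jaw": 5}
    - {"dr": [0, 0, 0], "slide": [0, 28, 0], "jaw": 5}
    - {"dr": [0, 0, 0], "slide": [0, 38, 0], "jaw": 5}
    - {"dr": [0, 0, 0], "slide": [0, 48, 0], "jaw": 5}
    - {"dr": [0, 0, 0], "slide": [0, 55, 0], "jaw": 5}
    - {"dr": [0, 0, 0], "slide": [0, 55.5, 0], "jaw": 5}
    - {"dr": [0, 0, 0], "slide": [0, 55.5, 0], "jaw": 5}

```text
clock: 34.5
position: [585.8, -110.3, 28.1]
ee_rot: [-0.019, 1.0, -0.0, 0.001]
contact_force: [-1.3, 0.8, 6.4]
gripper_width: 12.5
grasp_force: 60.3
```

>>> step_arm:
  motion:
    - {"dr": [0, 0, 0], "slide": [0, 0, 0], "jaw": 30}
    - {"dr": [0, 0, 0], "slide": [0, 0, 0], "jaw": 30}
    - {"dr": [0, 0, 0], "slide": [0, 0, 0], "jaw": 30}
    - {"dr": [0, 0, 0], "slide": [0, 0, -40], "jaw": 30}
    - {"dr": [0, 0, 0], "slide": [30, 0, -90], "jaw": 40}
    - {"dr": [0, 0, 0], "slide": [80, 0, -120], "jaw": 60}
    - {"dr": [0, 0, 0], "slide": [90, 0, -120], "jaw": 80}
    - {"dr": [0, 0, 0], "slide": [90, 0, -120], "jaw": 85}

```text
clock: 35.5
position: [494.9, -113.7, 146.8]
ee_rot: [-0.019, 1.0, 0.0, 0.0]
contact_force: [0.1, 0.2, 0.2]
gripper_width: 84.9
grasp_force: 0.0
```

```bash
python3 - <<'E'
from h import *
im,K,C=cam("wrist"); T,s=pose(); print(s["position"],s["gripper_width"]); np.savez("pics/w12.npz",K=K,C=C); cv2.imwrite("pics/w12f.png",im)
p=proj(K,C,[*chg(55,14),70]).astype(int); x0,y0=p[0]-70,p[1]-60; print(x0,y0)
cv2.imwrite("pics/w12.png",cv2.resize(im[y0:y0+100,x0:x0+130],None,fx=6,fy=6,interpolation=2))
E
```

```text
[ 495.45859635 -113.68049986  146.27887394] 84.82336437045358
186 213
```

View pics/w12.png

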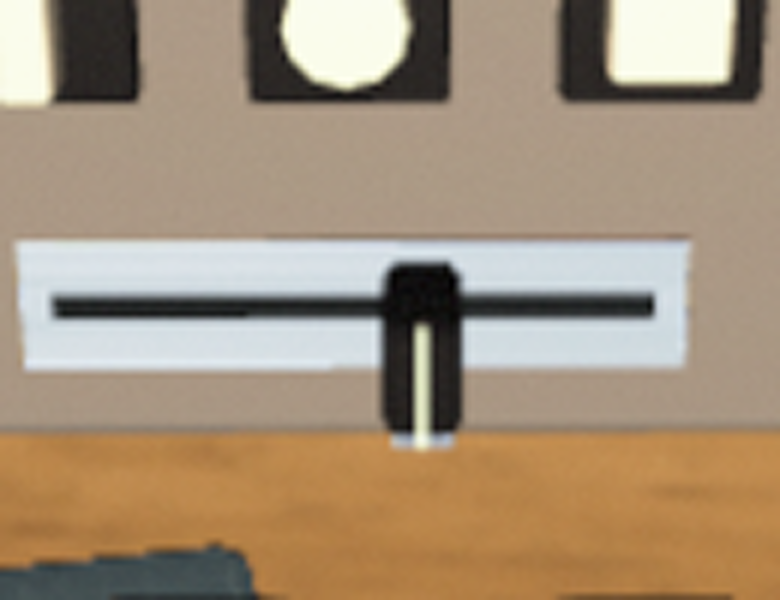

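The white line at x=422 is centred on the clip (391 to 453), so the level is set. Now to push the knob home.

```bash
python3 - <<'E'
from h import *
print(plan([563,-287,100],2.2))
E
```

```text
(array([ -61. , -175.7,   46.2]), array([-0.  , -0.  , 11.24]), array([  0.  ,  -0.  , -11.26]), 'j6', np.float64(-1.63))
```

>>> step_arm:
  motion:
    - {"dr": [0, 0, -1.3], "slide": [-10, -30, 0], "jaw": 50}
    - {"dr": [0, 0, -2.6], "slide": [-20, -60, 0], "jaw": 50}
    - {"dr": [0, 0, -3.9], "slide": [-30, -90, 0], "jaw": 50}
    - {"dr": [0, 0, -5.2], "slide": [-40, -120, 0], "jaw": 50}
    - {"dr": [0, 0, -6.5], "slide": [-50, -150, 10], "jaw": 50}
    - {"dr": [0, 0, -7.8], "slide": [-61, -176, 20], "jaw": 50}
    - {"dr": [0, 0, -9.1], "slide": [-61, -176, 35], "jaw": 50}
    - {"dr": [0, 0, -10.4], "slide": [-61, -176, 46], "jaw": 50}

```text
clock: 36.55
position: [563.1, -287.8, 97.4]
ee_rot: [-0.68, 0.733, 0.002, -0.001]
contact_force: [0.5, -0.3, 0.3]
gripper_width: 50.0
grasp_force: 0.0
```

```bash
python3 - <<'E'
from h import *
im,K,C=cam("wrist"); T,s=pose(); print(s["position"],s["joints"][5])
hsv=cv2.cvtColor(im,cv2.COLOR_BGR2HSV); p=proj(K,C,[563.6,-286.7,32]); print(p)
n,l,st,c=cv2.connectedComponentsWithStats(cv2.inRange(hsv,(0,0,0),(180,255,50)))
for k in range(1,n):
    if st[k,4]>200 and np.hypot(*(c[k]-p))<40:print(c[k].round(),st[k].tolist(),onz(K,C,*c[k],32)[:2].round(1))
print(plan([563.5,-287,-15],2.2))
E
```

```text
[ 562.11008512 -287.21337481   95.91669728] 0.14497682351234684
[254.12311658 193.25509911]
[254. 193.] [238, 182, 34, 24, 644] [ 563.5 -286.7]
(array([-1.000e-01, -2.100e+00,  1.109e+02]), array([ 0.05,  0.01, -0.79]), array([ 2.000e-02, -7.000e-02,  2.171e+01]), 'j6', np.float64(0.14))
```

>>> step_arm:
  motion:
    - {"dr": [0, 0, -0.8], "slide": [0, -1.5, 40], "jaw": 50}
    - {"dr": [0, 0, -0.8], "slide": [0, -1.5, 80], "jaw": 50}
    - {"dr": [0, 0, -0.8], "slide": [0, -1.5, 105], "jaw": 50}
    - {"dr": [0, 0, -0.8], "slide": [0, -1.5, 110], "jaw": 50}
    - {"dr": [0, 0, -0.8], "slide": [0, -1.5, 110], "jaw": 20}
    - {"dr": [0, 0, -0.8], "slide": [0, -1.5, 110], "jaw": 20}
    - {"dr": [0, 0, -0.8], "slide": [0, -1.5, 110], "jaw": 20}
    - {"dr": [0, 0, -0.8], "slide": [0, -1.5, 110], "jaw": 20}

```text
clock: 37.6
position: [564.7, -287.6, -8.8]
ee_rot: [0.718, -0.696, 0.001, -0.0]
contact_force: [1.1, -1.5, -4.0]
gripper_width: 29.6
grasp_force: 59.8
```

>>> step_arm:
  motion:
    - {"dr": [0, 0, 0], "slide": [-5, 0, 0], "jaw": 20}
    - {"dr": [0, 0, 0], "slide": [-11, 0, 0], "jaw": 20}
    - {"dr": [0, 0, 0], "slide": [-17, 0, 0], "jaw": 20}
    - {"dr": [0, 0, 0], "slide": [-23, 0, 0], "jaw": 20}
    - {"dr": [0, 0, 0], "slide": [-29, 0, 0], "jaw": 20}
    - {"dr": [0, 0, 0], "slide": [-32, 0, 0], "jaw": 20}
    - {"dr": [0, 0, 0], "slide": [-33, 0, 0], "jaw": 20}
    - {"dr": [0, 0, 0], "slide": [-33, 0, 0], "jaw": 20}

```text
clock: 38.6
position: [563.5, -257.5, -8.8]
ee_rot: [0.718, -0.696, 0.002, 0.001]
contact_force: [1.4, -13.1, -5.7]
gripper_width: 29.6
grasp_force: 60.1
```

>>> step_arm:
  motion:
    - {"dr": [0, 0, 0], "slide": [-33, 0, 0], "jaw": 20}
    - {"dr": [0, 0, 0], "slide": [0, 0, 0], "jaw": 50}
    - {"dr": [0, 0, 0], "slide": [0, 0, 0], "jaw": 50}
    - {"dr": [0, 0, 0], "slide": [0, 0, 0], "jaw": 50}
    - {"dr": [0, 0, 0], "slide": [0, 0, -40], "jaw": 50}
    - {"dr": [0, 0, 0], "slide": [0, 0, -90], "jaw": 50}
    - {"dr": [0, 0, 0], "slide": [0, 0, -115], "jaw": 50}
    - {"dr": [0, 0, 0], "slide": [0, 0, -115], "jaw": 50}

```text
clock: 39.6
position: [565.3, -253.5, 108.9]
ee_rot: [0.719, -0.695, 0.003, -0.002]
contact_force: [0.5, -0.2, 0.1]
gripper_width: 50.1
grasp_force: 0.0
```

I slipped there: the first row of the second call repeated the -33 mm shift, pushing harder for one row. I'll check the knob and the scene.

```bash
python3 - <<'E'
from h import *
im,K,C=cam("wrist"); T,s=pose(); print(s["position"],s["joints"].round(2),s["contact_force"])
hsv=cv2.cvtColor(im,cv2.COLOR_BGR2HSV); p=proj(K,C,[563,-256.5,32]); print(p)
n,l,st,c=cv2.connectedComponentsWithStats(cv2.inRange(hsv,(0,0,0),(180,255,50)))
for k in range(1,n):
    if st[k,4]>200 and np.hypot(*(c[k]-p))<60:print(c[k].round(),st[k].tolist(),onz(K,C,*c[k],32)[:2].round(1))
for y in(0,55,-55): print(chg(-5,y).round(1))
print(plan([*chg(-5,0),90],92.2),plan([*chg(-5,0),90],2.2)); cv2.imwrite("pics/w13.png",im)
E
```

```text
[ 563.94048347 -253.22977287  106.84401045] [-0.16  0.44 -0.13 -0.   -0.99  0.19] [-1.49668907  0.42366353 -1.46103935]
[257.78711954 185.92932334]
[259. 186.] [243, 176, 32, 21, 572] [ 562.3 -256.7]
[ 526.5 -126.7]
[524.4 -71.7]
[ 528.6 -181.7]
(array([-127.7,   33.4,   16.8]), array([-1.000e-02,  1.000e-02,  1.121e+01]), array([-1.000e-02, -1.000e-02, -1.129e+01]), 'j6', np.float64(0.19)) (array([-127.7,   33.4,   16.8]), array([-0.01,  0.  , -0.04]), array([0.000e+00, 2.000e-02, 2.246e+01]), 'j6', np.float64(0.19))
```

>>> step_arm:
  motion:
    - {"dr": [0, 0, 0], "slide": [-40, 10, 0], "jaw": 0}
    - {"dr": [0, 0, 0], "slide": [-85, 22, 5], "jaw": 0}
    - {"dr": [0, 0, 0], "slide": [-127.5, 33, 10], "jaw": 0}
    - {"dr": [0, 0, 0], "slide": [-127.5, 33, 25], "jaw": 0}
    - {"dr": [0, 0, 0], "slide": [-127.5, 33, 50], "jaw": 0}
    - {"dr": [0, 0, 0], "slide": [-127.5, 33, 65], "jaw": 0}
    - {"dr": [0, 0, 0], "slide": [-127.5, 33, 65], "jaw": 0}
    - {"dr": [0, 0, 0], "slide": [-127.5, 33, 65], "jaw": 0}

```text
clock: 40.65
position: [527.0, -128.4, 41.1]
ee_rot: [0.718, -0.696, 0.0, -0.0]
contact_force: [-0.5, -1.2, 0.3]
gripper_width: 0.1
grasp_force: 0.0
```

```bash
python3 - <<'E'
from h import *
T,s=pose(); print(s["position"],s["contact_force"],s["gripper_width"])
print(plan([*chg(-5,0),26],2.2))
E
```

```text
[ 527.00309928 -128.37137511   41.13111449] [-0.51895566 -1.2225326   0.27937265] 0.12527413038799634
(array([-1.7,  0.5, 15.1]), array([-0.  , -0.  , -0.06]), array([-0.000e+00,  1.000e-02,  2.244e+01]), 'j6', np.float64(-0.03))
```

>>> step_arm:
  motion:
    - {"dr": [0, 0, 0], "slide": [-1.5, 0.5, 5], "jaw": 0}
    - {"dr": [0, 0, 0], "slide": [-1.5, 0.5, 8], "jaw": 0}
    - {"dr": [0, 0, 0], "slide": [-1.5, 0.5, 10], "jaw": 0}
    - {"dr": [0, 0, 0], "slide": [-1.5, 0.5, 12], "jaw": 0}
    - {"dr": [0, 0, 0], "slide": [-1.5, 0.5, 13], "jaw": 0}
    - {"dr": [0, 0, 0], "slide": [-1.5, 0.5, 14], "jaw": 0}
    - {"dr": [0, 0, 0], "slide": [-1.5, 0.5, 15], "jaw": 0}
    - {"dr": [0, 0, 0], "slide": [-1.5, 0.5, 15], "jaw": 0}

```text
clock: 41.65
position: [526.0, -126.5, 26.1]
ee_rot: [0.718, -0.696, 0.0, -0.0]
contact_force: [-0.8, 0.6, 3.8]
gripper_width: -0.1
grasp_force: 1.5
```

>>> step_arm:
  motion:
    - {"dr": [0, 0, 0], "slide": [0, 0, 1], "jaw": 0}
    - {"dr": [0, 0, 0], "slide": [0, 0, 2], "jaw": 0}
    - {"dr": [0, 0, 0], "slide": [0, 0, 3], "jaw": 0}
    - {"dr": [0, 0, 0], "slide": [0, 0, 4], "jaw": 0}
    - {"dr": [0, 0, 0], "slide": [0, 0, 4.5], "jaw": 0}
    - {"dr": [0, 0, 0], "slide": [0, 0, 4.5], "jaw": 0}
    - {"dr": [0, 0, 0], "slide": [0, 0, 4.5], "jaw": 0}
    - {"dr": [0, 0, 0], "slide": [0, 0, 4.5], "jaw": 0}

```text
clock: 42.65
position: [526.1, -126.6, 23.5]
ee_rot: [0.718, -0.696, 0.0, -0.0]
contact_force: [-5.2, 2.3, 15.5]
gripper_width: 0.1
grasp_force: 8.1
```

>>> step_arm:
  motion:
    - {"dr": [0, 0, 0], "slide": [0, 0, -15], "jaw": 0}
    - {"dr": [0, 0, 0], "slide": [0, 0, -25], "jaw": 0}
    - {"dr": [0, 0, 0], "slide": [-30, 0.3, -25], "jaw": 0}
    - {"dr": [0, 0, 0], "slide": [-55, 0.3, -25], "jaw": 0}
    - {"dr": [0, 0, 0], "slide": [-55, 0.3, -25], "jaw": 0}
    - {"dr": [0, 0, 0], "slide": [-55, 0.3, -20], "jaw": 0}
    - {"dr": [0, 0, 0], "slide": [-55, 0.3, -20], "jaw": 0}
    - {"dr": [0, 0, 0], "slide": [-55, 0.3, -20], "jaw": 0}

```text
clock: 43.65
position: [523.8, -72.1, 41.2]
ee_rot: [0.718, -0.697, -0.0, 0.0]
contact_force: [-0.8, -0.5, 0.3]
gripper_width: -0.0
grasp_force: 0.0
```

>>> step_arm:
  motion:
    - {"dr": [0, 0, 0], "slide": [0, 0, 8], "jaw": 0}
    - {"dr": [0, 0, 0], "slide": [0, 0, 12], "jaw": 0}
    - {"dr": [0, 0, 0], "slide": [0, 0, 14], "jaw": 0}
    - {"dr": [0, 0, 0], "slide": [0, 0, 16], "jaw": 0}
    - {"dr": [0, 0, 0], "slide": [0, 0, 18], "jaw": 0}
    - {"dr": [0, 0, 0], "slide": [0, 0, 19], "jaw": 0}
    - {"dr": [0, 0, 0], "slide": [0, 0, 20], "jaw": 0}
    - {"dr": [0, 0, 0], "slide": [0, 0, 20], "jaw": 0}

```text
clock: 44.65
position: [523.7, -71.8, 23.5]
ee_rot: [0.718, -0.696, 0.0, 0.0]
contact_force: [-6.5, 0.8, 16.8]
gripper_width: -0.0
grasp_force: 8.0
```

>>> step_arm:
  motion:
    - {"dr": [0, 0, 0], "slide": [0, 0, -15], "jaw": 0}
    - {"dr": [0, 0, 0], "slide": [0, 0, -28], "jaw": 0}
    - {"dr": [0, 0, 0], "slide": [40, -0.7, -28], "jaw": 0}
    - {"dr": [0, 0, 0], "slide": [85, -0.7, -28], "jaw": 0}
    - {"dr": [0, 0, 0], "slide": [110, -0.7, -28], "jaw": 0}
    - {"dr": [0, 0, 0], "slide": [110, -0.7, -22], "jaw": 0}
    - {"dr": [0, 0, 0], "slide": [110, -0.7, -20], "jaw": 0}
    - {"dr": [0, 0, 0], "slide": [110, -0.7, -20], "jaw": 0}

```text
clock: 45.65
position: [527.9, -180.6, 41.2]
ee_rot: [0.718, -0.696, -0.0, 0.0]
contact_force: [-0.0, 1.1, 0.4]
gripper_width: -0.1
grasp_force: 0.0
```

>>> step_arm:
  motion:
    - {"dr": [0, 0, 0], "slide": [0, 0, 8], "jaw": 0}
    - {"dr": [0, 0, 0], "slide": [0, 0, 12], "jaw": 0}
    - {"dr": [0, 0, 0], "slide": [0, 0, 14], "jaw": 0}
    - {"dr": [0, 0, 0], "slide": [0, 0, 16], "jaw": 0}
    - {"dr": [0, 0, 0], "slide": [0, 0, 18], "jaw": 0}
    - {"dr": [0, 0, 0], "slide": [0, 0, 19], "jaw": 0}
    - {"dr": [0, 0, 0], "slide": [0, 0, 20], "jaw": 0}
    - {"dr": [0, 0, 0], "slide": [0, 0, 20], "jaw": 0}

```text
clock: 46.65
position: [528.0, -181.3, 23.5]
ee_rot: [0.718, -0.696, 0.0, -0.0]
contact_force: [-5.4, 6.2, 15.5]
gripper_width: 0.3
grasp_force: 7.3
```

>>> step_arm:
  motion:
    - {"dr": [0, 0, 0], "slide": [0, 0, -15], "jaw": 0}
    - {"dr": [0, 0, 0], "slide": [0, 0, -40], "jaw": 0}
    - {"dr": [0, 0, 0], "slide": [0, 0, -90], "jaw": 0}
    - {"dr": [0, 0, 0], "slide": [0, 40, -140], "jaw": 0}
    - {"dr": [0, 0, 0], "slide": [0, 80, -180], "jaw": 0}
    - {"dr": [0, 0, 0], "slide": [0, 80, -200], "jaw": 0}
    - {"dr": [0, 0, 0], "slide": [0, 80, -200], "jaw": 0}
    - {"dr": [0, 0, 0], "slide": [0, 80, -200], "jaw": 0}

```text
clock: 47.65
position: [447.7, -183.9, 220.2]
ee_rot: [0.718, -0.696, -0.001, 0.0]
contact_force: [-0.7, 0.5, -0.2]
gripper_width: -0.1
grasp_force: 0.0
```

```bash
python3 - <<'E'
from h import *
im,K,C=cam("wrist"); T,s=pose(); print(s["position"],s["contact_force"]); cv2.imwrite("pics/w14.png",im)
c,sn=np.cos(np.radians(YAW)),np.sin(np.radians(YAW))
for m,a in cells(im,K,C,z=20,pr=False): d=m-O; print("cell",(c*d[0]+sn*d[1]).round(1),(-sn*d[0]+c*d[1]).round(1),a)
E
```

```text
[ 447.60488221 -183.82757276  219.80678921] [ 0.07726699 -0.2264332  -0.61570827]
cell -76.8 -69.3 1.7
cell -75.4 -23.9 1.7
cell -74.5 24.5 1.6
```

View pics/w14.png

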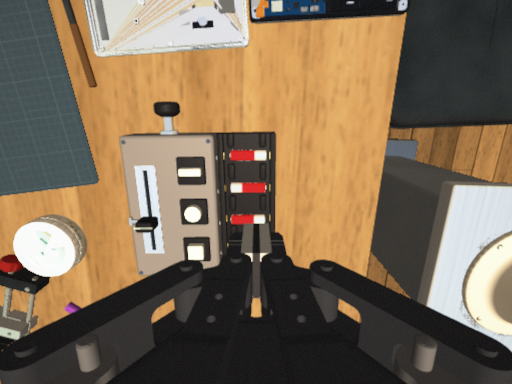

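The view shows the knob home at (167,112), the level at the clip, the keys up and three cells at (249,155), (249,187) and (248,219). The gripper hides the fourth, so I'll check it from the other cameras before handing in.

```bash
python3 - <<'E'
from h import *
for n in("top","scene"):
    im,K,C=cam(n); hsv=cv2.cvtColor(im,cv2.COLOR_BGR2HSV)
    red=cv2.inRange(hsv,(0,150,80),(7,255,255))|cv2.inRange(hsv,(171,150,80),(180,255,255))
    k,l,st,c=cv2.connectedComponentsWithStats(red)
    for i in range(1,k):
        if st[i,4]>8: print(n,c[i].round(1),st[i,4],onz(K,C,*c[i],20)[:2].round(1))
E
```

```text
top [254.1 108.6] 34 [815.2 -23.7]
top [170.6 135. ] 67 [730. 216.]
scene [203.  145.8] 32 [817.6 -26.3]
scene [136.1 204.6] 77 [719.5 220.9]
scene [325.4 202.1] 65 [ 469.6 -199.4]
scene [315.9 214.4] 64 [ 450.6 -154.2]
scene [296.4 217.9] 70 [ 467.7 -105.5]
scene [ 97.8 221. ] 10 [721.5 322.6]
scene [286.7 231.1] 69 [447.3 -61.6]
scene [ 19.6 278.3] 9 [660.8 530.4]
```

All four cells are in the tray.

```bash
python3 -c "
from bench import arm
print(arm.job_done())"
```

```text
the job is handed in; nothing more can be done
None
```

I completed all the steps in order and handed the job in at about 48 s. Final images show all four cells in slots, the level at the clip, the knob home and the keys up; no verdict came back, and one mistaken over-push on the knob went unmeasured for force.

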